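Scrub the tilted flux beaker and hang the brush up to dry

TASK

Take the bottle brush out of its tub and scrub out the steel beaker that is clamped tilted in the stand: push the brush in along the beaker right down to the bottom and work it up and down inside for three full strokes, each one bringing the bristles up to the rim before going down to the bottom again. Then take the brush out and hang it on the peg of the drying post by the hole in its handle, let go, and see that it hangs straight down and has stopped swinging. Leave the tub standing, and don't shift the other things on the bench.

Things in the scene. Friction and masses are not known exactly. Their poses are not given: they have to be found in the camera images.
- brush_grip (a point): bottle brush, 211 mm long, about 90 g, standing loose and upright, head down, in the tub. This point: on its middle line in the flat plastic handle, 170 mm from the tip, 41 mm below the handle's end. Handle: 122 to 211 mm from the tip, 30 mm wide (along y), 12 mm thick (along x). Axes: x through the handle's hole, y across its width, z from the tip to the handle's end
- brush_tip (a point): middle of the brush's tip, the end of its bristle head; axes as brush_grip. Head: 66 mm long, 45 mm across the soft bristle tips, which give way; stiff core 36 mm across, narrowing to 28 mm in the last 6 mm. Then a 7 mm wire stem up to the handle's taper (106 to 122 mm from the tip)
- brush_eye (a point): centre of the round 19 mm hole through the brush's handle (hole along x), 196 mm from the tip, 15 mm below the handle's end, 26 mm above brush_grip; axes as brush_grip
- beaker: steel beaker, fixed in the stand, leaning 35 degrees from upright, mouth to the robot's right: 114 mm tall, 53 mm outside (56 over the lip), 48 mm inside, floor 4 mm thick. Origin: centre of its underside; z along its axis out of the mouth (inner floor at z = 4 mm, rim at 114 mm); y is level (y of the stand)
- stand: the beaker's stand, fixed: dark base plate 150 x 116 x 12 mm, 20 mm square post on its +y side (122 mm tall) whose clamp holds a collar 61 mm across round the beaker. Origin: centre of the plate's underside. The beaker leans towards the stand's -x; its mouth's centre is 35 mm that way from the origin, 135 mm above the bench
- tub: dark steel open tub, loose, 0.6 kg, 78 mm tall, 68 mm outside, 62 mm inside, on a 90 mm foot disc, floor 5 mm thick; the brush stands in it with its tip on the floor and its head about centred. Origin: centre of its underside
- peg_post: drying post, fixed: an aluminium profile 30 mm square and 254 mm tall, on a 100 x 90 mm foot plate with a shallow black dish; one steel peg sticks out of it near the top, towards -x of the post. Origin: on the post's middle line at bench level; z up
- peg_root (a point): where the peg leaves the post's face, 15 mm from the post's middle line, 245 mm above the bench. The peg is a straight round steel bar 8 mm thick, 62 mm long, sloping 11.5 degrees up from level towards its tip, with a 20 mm collar 3 mm thick at the root. Axes as the post: the peg runs towards -x
- peg_tip (a point): the centre of the peg's tip, 76 mm from the post's middle line, 257 mm above the bench; the round end goes 4 mm further
- flux_bottle: white plastic bottle with black cap, 48 mm across, 125 mm tall; leave it. Origin: centre of its underside
- cup: plain steel cup, upright, 58 mm across, 75 mm tall, empty; not the one to scrub, leave it. Origin: centre of its underside
- carrier: aluminium and brown bakelite clamping plate, 110 x 150 mm, 30 mm tall; leave it. Origin: centre of its underside
- spool: black and silver solder spool, 56 mm across, 46 mm tall; leave it. Origin: centre of its underside
- tape: roll of amber tape lying flat, 88 mm across, 20 mm tall; leave it. Origin: centre of its underside
- driver: screwdriver lying down, 170 mm long; leave it
- tray: black tray of amber flex strips, 100 x 150 x 22 mm; leave it. Origin: centre of its underside

How it is judged:
By the outcome, as a careful person would: the job done as asked, in the order asked, and still so for the second after the job is handed in, with the robot touching nothing.
It also fails if it takes over 67 s, if anything falls off the work surface, if the arm or the gripper's body presses on something with over 40 N, if the wrist force passes 120 N, or if a joint passes its speed limit or range.

ROBOT

A 6-joint arm with a two-finger parallel gripper is mounted at the origin on the work surface. World frame = base frame: x ahead of the robot, y to its left, z up, the work surface at z = 0. Lengths are in mm, angles in rad, forces in N, time in s.
With the tool pointing down it reaches from about 350 to 950 mm from the base axis. Payload 17.4 kg.
Tool frame: the origin (TCP) lies midway between the tips of the shut fingers; the grasp point (between the pads) lies 19 mm behind it; z points along the fingers, y is the line along which they close (so a half turn about z gives the same grasp; the last joint's range is limited). The gripper opens to 93 mm and grips with 3 to 60 N. Pads are 15 mm wide; open, the fingers measure 128 mm over their backs; the gripper's body (75 mm by 188 mm) begins 65 mm behind the grasp point.
Start: joints at [-0.038, 0.116, 1.442, -0, 1.584, -0.038], TCP at [675.005, -0.009, 218.646] pointing down, gripper open.
Joint ranges: [-2.83, 2.83], [-0.83, 2.19], [0.07, 2.5], [-1.14, 4.28], [0.01, 3], [-2.97, 2.97]. Speed limits (rad/s): [1.89, 1.89, 2.22, 3.14, 3.14, 3.14].

INTERFACE

Orientations are given as a unit quaternion [x, y, z, w].
In Python, from cell import r gives the robot as it stands.
- The arm moves only by the tool apply_moves, never from a script. Its argument "increments" is a list of rows, each a list of 5 numbers: the shift along the world's x, y, z scaled (see below), then the turn about the world's z scaled (see below), then the opening, from -1 (shut) to 1 (fully open). A call has 1 to 12 rows; each row is the pose to reach, as a shift and turn from the pose commanded when the call began, turning the shorter way round; what a row does not reach only later rows make up. The controller multiplies each number of a shift by 200 mm and each number of a turn by 180 degrees. A row lasts 1/10 s, in which the tool goes at most 50 mm and 8.59 degrees, less where a joint would pass 70% of its speed; a pose out of reach is approached as far as the arm can. A call with a number of a shift or a turn outside -1 to 1 is refused whole. A call with a gripper value outside its range is refused whole. The fingers move at their own pace and stop on an object; "newtons" is the grip in N (left out, the last holds). Time passes only in rows, so rows that repeat a pose let the fingers close. It gives the time, the measured TCP pose, the force, the opening and the grip force at its end, in the units of the state.
- r.read_state(): the state, without advancing time (a new reading comes with each control period).
- r.capture(name): name is "scene" or "side" or "wrist"; returns the picture (480x640x3 uint8, red, green, blue); there is no depth.
- r.camera_info(name): a dict with "fx", "fy", "cx", "cy" (pixels), "R" (3x3) and "t" (3): a world point X has camera coordinates R X + t; the wrist camera has in their place "tool_from_camera" (4x4, takes a point from camera to tool coordinates, whose origin is the TCP and whose axes are the flange's). Camera axes: x right, y down, z forward; pixel columns grow to the right and rows downward; lengths in mm; the calibration is good to about 2 mm. A picture is of the moment at which its call begins: read the wrist's pose just before it. camera_info takes no time and is no camera call.
- r.finish_job(): hands the job in; it is judged then, once.
The state is a dict: "t": time; "joint_positions": joint angles; "dq": joint speeds; "joint_efforts": joint torques, N m; "tcp_pos": TCP position; "eef_rot": TCP orientation; "wrist_force": force on the tool from outside, world axes, zero at the start; "torque": the same for the moment, N m; "gripper_width": finger opening in mm; "grip_force": force on a finger pad.
Only numpy, scipy, OpenCV 4.12 (cv2) and the standard library are available. Lean on these libraries where they do the work, as an engineer would, in place of code of your own. Each camera call takes 0.05 s, during which the arm holds its last target. There are 200 camera calls.

## Working session

There is one attempt and no reset: what is moved stays moved. The work goes in short steps, Python scripts to look and compute and a tool call to move; the robot and the scene stay as the last step left them, time stands still between calls to the robot, and variables do not carry over. Pictures are saved under pics/ and viewed, at most 10 in all, crops included, and the job is handed in when it is done.

Besides the shell and the picture viewer there is one more tool, called after ">>>" as name(argument=value, ...), one argument or row to a line, values as JSON. apply_moves: Moves the arm, as the interface text tells. Its arguments: {"type":"object","properties":{"increments":{"type":"array","items":{"type":"array","items":{"type":"number"}}},"newtons":{"type":"number"}},"required":["increments"]}

```bash
mkdir -p pics
cat > h.py <<'E'
import numpy as np, cv2
from cell import r
from scipy.spatial.transform import Rotation as Ro
def cam(n):
    c=r.camera_info(n); K=np.array([[c['fx'],0,c['cx']],[0,c['fy'],c['cy']],[0,0,1]])
    if n=='wrist':
        s=r.read_state(); T=np.eye(4); T[:3,:3]=Ro.from_quat(s['eef_rot']).as_matrix(); T[:3,3]=s['tcp_pos']
        T=np.linalg.inv(T@np.array(c['tool_from_camera'])); return K,T[:3,:3],T[:3,3]
    return K,np.array(c['R']),np.array(c['t'])
def ray(C,u,v):
    K,R,t=C; d=R.T@np.linalg.solve(K,[u,v,1]); return -R.T@t,d/np.linalg.norm(d)
def onz(C,u,v,z):
    o,d=ray(C,u,v); return o+d*(z-o[2])/d[2]
def proj(C,X):
    K,R,t=C; p=K@(R@np.array(X,float)+t); return p[:2]/p[2]
def tri(*rs):
    A=sum(np.eye(3)-np.outer(d,d) for o,d in rs); b=sum((np.eye(3)-np.outer(d,d))@o for o,d in rs)
    X=np.linalg.solve(A,b); return X,[np.linalg.norm(np.cross(d,X-o)) for o,d in rs]
def save(n,f):
    im=r.capture(n); cv2.imwrite('pics/'+f,im[:,:,::-1]); return im
E
python3 - <<'E'
from h import *
for n in('scene','side','wrist'):
    C=cam(n); save(n,n+'0.png'); print(n,(-C[1].T@C[2]).round(),C[1][2].round(2),C[0][0,0])
print(r.read_state())
E
```

```text
scene [1005. -710.  977.] [-0.39  0.61 -0.69] 465.9480311934009
side [414. 591. 814.] [ 0.11 -0.66 -0.74] 438.7274613408178
wrist [675.  66. 386.] [-0.   -0.24 -0.97] 382.1551971820992
{'t': 0.15, 'joint_positions': array([-3.78298223e-02,  1.16371026e-01,  1.44213315e+00, -1.19704181e-05,
        1.58402340e+00, -3.78282823e-02]), 'dq': array([ 1.57461023e-04, -7.13038110e-04, -2.15564713e-03, -9.64053097e-04,
        3.88535911e-05, -8.07820056e-04]), 'joint_efforts': array([ 1.36530605e-03, -7.21765566e+01, -6.22949553e+01,  7.80155347e-02,
        2.25470052e-02,  2.06686866e-05]), 'tcp_pos': array([ 6.74827938e+02, -2.61702038e-02,  2.18064745e+02]), 'eef_rot': array([ 7.07107302e-01,  7.07106105e-01, -3.22196704e-04, -3.38741571e-04]), 'wrist_force': array([-0.20079388,  0.32225091, -0.23847608]), 'torque': array([-0.04140736, -0.0075596 ,  0.01174791]), 'grip_force': 0.0, 'gripper_width': 93.04962469541238}
```

View pics/scene0.png

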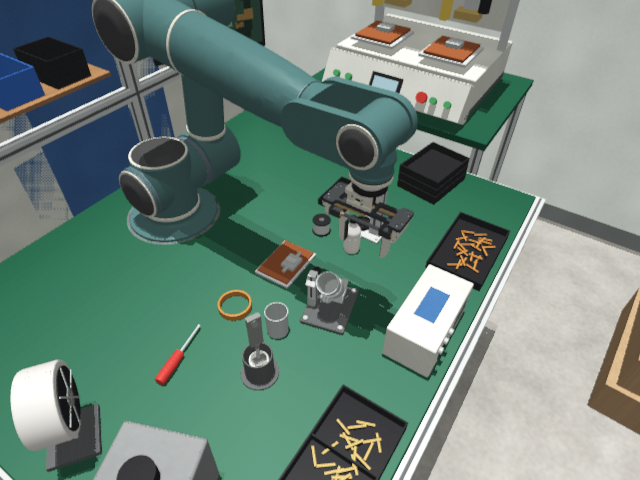

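View pics/side0.png

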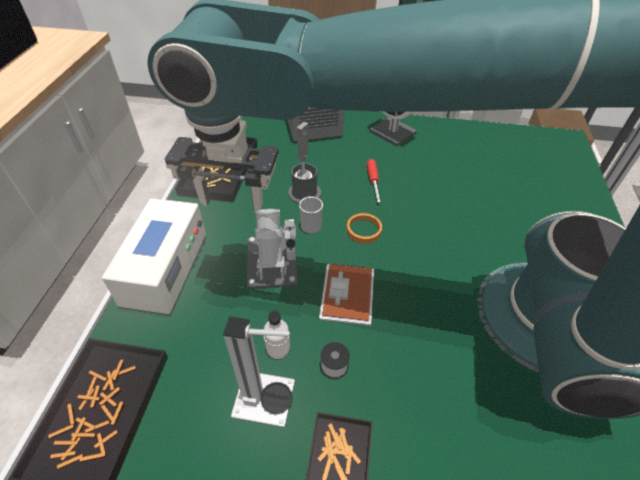

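View pics/wrist0.png

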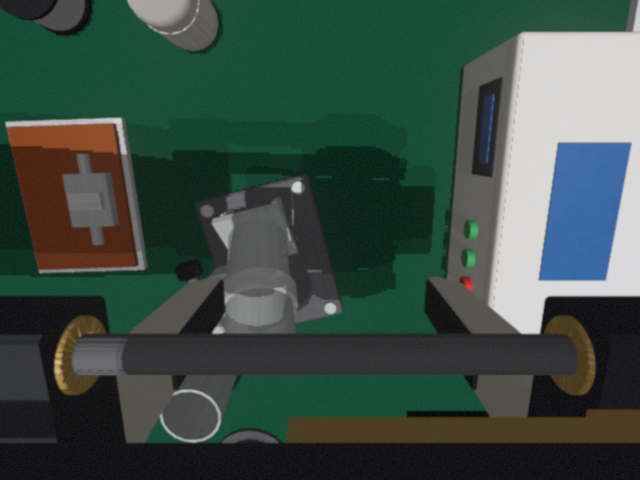

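Run:
```python
import cv2,numpy as np
s=cv2.imread('pics/scene0.png');d=cv2.imread('pics/side0.png')
# 4 crops 100x75 -> x4
def c(im,x,y,w,h): return cv2.resize(im[y:y+h,x:x+w],(400,300),interpolation=cv2.INTER_CUBIC)
m=np.vstack([np.hstack([c(s,220,300,120,90),c(s,280,255,100,75)]),np.hstack([c(d,250,110,120,90),c(d,210,310,120,90)])])
cv2.imwrite('pics/m1.png',m)
```

```text
(no output)
```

View pics/m1.png

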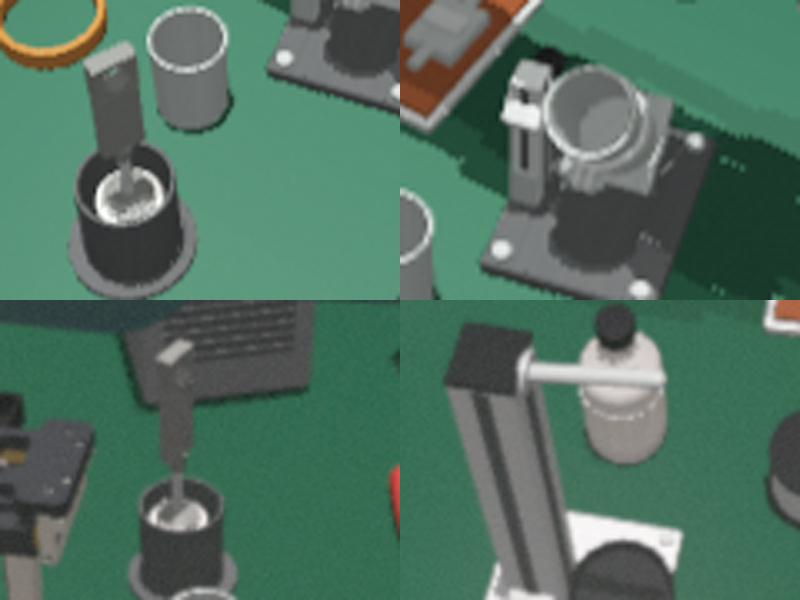

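Run:
```python
from h import *
S,D,W=cam('scene'),cam('side'),cam('wrist')
p1=lambda x,y:(220+x*.3,300+y*.3); p2=lambda x,y:(280+(x-400)/4,255+y/4); p3=lambda x,y:(250+x*.3,110+(y-300)*.3); p4=lambda x,y:(210+(x-400)*.3,310+(y-300)*.3)
def T(n,*a):
    X,e=tri(*[ray(c,*p) for c,p in a]); print(n,X.round(1),np.round(e,1))
T('brush top',(S,p1(110,58)),(D,p3(174,352)))
for z in(216,):
  for a,b in (((83,65),(133,42)),((90,75),(138,55))): A,B=onz(S,*p1(*a),z),onz(S,*p1(*b),z); print('width',A.round(),B.round(),np.linalg.norm(A-B))
  for a,b in (((155,357),(180,340)),((172,362),(195,344))): A,B=onz(D,*p3(*a),z),onz(D,*p3(*b),z); print('side width?',A.round(),B.round(),np.linalg.norm(A-B))
T('tub mouth',(S,p1(127,193)),(D,p3(181,508)))
T('mouth',(S,p2(593,112)),(W,(190,415)))
T('boltA',(S,p2(695,142)),(W,(298,187)))
T('boltB',(S,p2(640,290)),(W,(331,309)))
for u in((207,211),(298,187),(331,309)): print('bolt@13',onz(W,*u,13).round(1))
for u in((695,142),(501,250),(640,290)): print('bolt@13 scene',onz(S,*p2(*u),13).round(1))
# post: top face centre at 254, peg
for u in((493,358),(447,385),(517,395),(535,333),(467,325)): print('posttop',onz(D,*p4(*u),254).round(1))
print('pegroot',onz(D,*p4(530,372),245).round(1),'tip end',onz(D,*p4(664,378),258).round(1))
```

```text
brush top [ 590.1 -299.1  215.6] [0.3 0.3]
width [ 580. -312.  216.] [ 595. -282.  216.] 33.37201806798205
width [ 589. -316.  216.] [ 603. -288.  216.] 31.18198673183607
side width? [ 602. -290.  216.] [ 588. -314.  216.] 27.868613065346302
side width? [ 589. -286.  216.] [ 577. -311.  216.] 27.922949267733177
tub mouth [ 589.  -301.4   70. ] [1.8 1.8]
mouth [616.6 -95.  169.5] [27.6 27.6]
boltA [649.5  29.5  14.9] [0. 0.]
boltB [682.  -96.   17.5] [0.3 0.3]
bolt@13 [559.3   5.7  13. ]
bolt@13 [649.3  29.3  13. ]
bolt@13 [681.9 -98.1  13. ]
bolt@13 scene [648.8  30.9  13. ]
bolt@13 scene [ 590.8 -115.9   13. ]
bolt@13 scene [680.8 -93.1  13. ]
posttop [576.9 281.3 254. ]
posttop [592.7 297.4 254. ]
posttop [561.7 297.1 254. ]
posttop [562. 266. 254.]
posttop [592.9 267.  254. ]
pegroot [561.4 280.4 245. ] tip end [500.6 280.8 258. ]
```

>>> apply_moves(
  increments=[
    [-0.425,-0.9,0.2,0.347,0.29],
    [-0.425,-0.9,0.2,0.347,0.29],
    [-0.425,-0.9,0.2,0.347,0.29],
    [-0.425,-0.9,0.2,0.347,0.29],
    [-0.425,-0.9,0.2,0.347,0.29],
    [-0.425,-0.9,0.2,0.347,0.29],
    [-0.425,-0.9,0.2,0.347,0.29],
    [-0.425,-0.9,0.2,0.347,0.29],
    [-0.425,-0.9,0.2,0.347,0.29],
    [-0.425,-0.9,0.2,0.347,0.29],
  ],
)

```text
t: 1.15
tcp_pos: [590.0, -180.0, 258.5]
eef_rot: [0.239, 0.971, 0.0, -0.0]
wrist_force: [0.3, 0.9, 0.9]
gripper_width: 59.9
grip_force: 0.0
```

Run:
```python
from h import *
s=r.read_state(); print(s['tcp_pos'].round(1),s['joint_positions'].round(2),Ro.from_quat(s['eef_rot']).as_matrix()[:,1].round(3))
W=cam('wrist'); w=save('wrist','w1.png'); S=save('scene','s1.png'); C=cam('scene')
for n,X in dict(top=(590,-299,216),mouth=(629,-78.4,135),cup=(560,-220,75)).items(): print(n,proj(W,X).round(),proj(C,X).round())
for n,X in dict(ptop=(577,281.5,254),ptip=(497,281,258)).items(): print(n,proj(C,X).round())
def c(im,x,y,w,h): return cv2.resize(im[y:y+h,x:x+w],(400,300),interpolation=cv2.INTER_CUBIC)
S=S[:,:,::-1];w=w[:,:,::-1]
u=proj(C,(540,281,250)).astype(int)
m=np.vstack([np.hstack([c(w,0,0,640,480),c(S,max(u[0]-40,0),max(u[1]-40,0),100,75)]),np.hstack([c(S,280,255,100,75),c(S,220,300,120,90)])]); cv2.imwrite('pics/m2.png',m); print(u)
```

```text
[ 590.  -180.   258.5] [-0.34 -0.02  1.52  0.    1.64 -1.43] [ 0.464  0.886 -0.   ]
top [152. 353.] [253. 317.]
mouth [464. 219.] [327. 283.]
cup [271. 212.] [269. 325.]
ptop [383. 163.]
ptip [357. 153.]
[370 160]
```

View pics/m2.png

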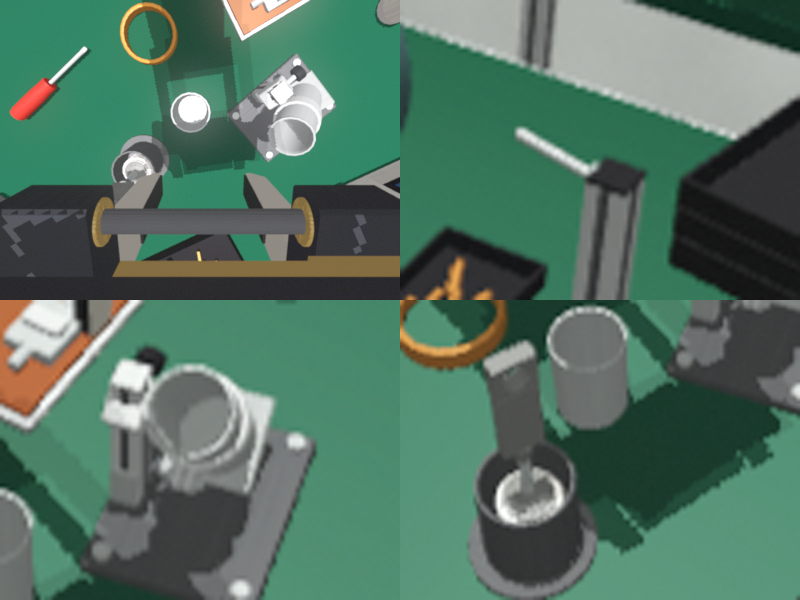

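Run:
```python
from h import *
S,D,W=cam('scene'),cam('side'),cam('wrist')
p2=lambda x,y:(280+x/4,255+y/4); p4=lambda x,y:(210+(x-400)*.3,310+(y-300)*.3); p5=lambda x,y:(330+(x-400)/4,120+y/4)
def T(n,*a):
    X,e=tri(*[ray(c,*p) for c,p in a]); print(n,X.round(1),np.round(e,1)); return X
T('mouth',(S,p2(193,112)),(W,(470,218)))
T('pegend',(S,p5(519,133)),(D,p4(664,378)))
T('pegroot',(S,p5(592,172)),(D,p4(532,372)))
T('posttop',(S,p5(615,175)),(D,p4(493,358)))
for u in((109,145),(268,156),(316,73)): print('bolt',onz(W,u[0]*1.6,u[1]*1.6,14).round(1))
```

```text
mouth [630.7 -74.  132.6] [0.8 0.8]
pegend [502.1 282.  258.6] [1.8 1.8]
pegroot [560.9 282.6 248.2] [1.2 1.2]
posttop [578.4 281.4 253.2] [1.4 1.4]
bolt [ 534.8 -337.7   14. ]
bolt [683.4 -97.1  14. ]
bolt [590.5  30.1  14. ]
```

>>> apply_moves(
  increments=[
    [0,-0.25,0,0,0.29],
    [0,-0.5,0,0,0.29],
    [0,-0.595,0,0,0.29],
    [0,-0.595,-0.1,0,0.29],
    [0,-0.595,-0.25,0,0.29],
    [0,-0.595,-0.4,0,0.29],
    [0,-0.595,-0.515,0,0.29],
    [0,-0.595,-0.515,0,0.29],
  ],
)

```text
t: 2.05
tcp_pos: [588.9, -298.1, 152.1]
eef_rot: [0.238, 0.971, 0.001, -0.002]
wrist_force: [0.8, -0.4, 0.2]
gripper_width: 59.9
grip_force: 0.0
```

>>> apply_moves(
  increments=[
    [0,0,0,0,-1],
    [0,0,0,0,-1],
    [0,0,0,0,-1],
    [0,0,0,0,-1],
    [0,0,0,0,-1],
    [0,0,0,0,-1],
  ],
  newtons=20,
)

```text
t: 2.65
tcp_pos: [590.3, -299.2, 156.6]
eef_rot: [0.238, 0.971, -0.0, 0.001]
wrist_force: [-0.5, -0.9, 5.6]
gripper_width: 30.3
grip_force: 20.0
```

Run:
```python
from h import *
s=r.read_state(); print(s['tcp_pos'].round(1),s['gripper_width'],s['grip_force'],s['wrist_force'].round(1),s['torque'].round(3))
```

```text
[ 590.3 -299.2  156.6] 30.33454310873837 20.00038090947853 [-0.5 -0.9  5.6] [-0.065  0.112  0.026]
```

>>> apply_moves(
  increments=[
    [0,0,0.1,0,-1],
    [0,0,0.2,0,-1],
    [0,0,0.35,0,-1],
    [0,0,0.5,0,-1],
    [0,0,0.65,0,-1],
    [0,0,0.8,-0.04,-1],
    [0.05,0.1,0.85,-0.08,-1],
    [0.1,0.22,0.85,-0.12,-1],
    [0.14,0.36,0.85,-0.16,-1],
    [0.18,0.5,0.85,-0.2,-1],
    [0.2,0.6,0.85,-0.24,-1],
    [0.2,0.65,0.85,-0.266,-1],
  ],
)

```text
t: 3.85
tcp_pos: [630.4, -167.3, 325.4]
eef_rot: [0.613, 0.79, 0.0, -0.0]
wrist_force: [0.3, 0.6, -0.1]
gripper_width: 30.3
grip_force: 20.0
```

Run:
```python
from h import *
s=r.read_state(); print(s['tcp_pos'].round(1),s['gripper_width'],s['grip_force'],s['wrist_force'].round(1),Ro.from_quat(s['eef_rot']).as_matrix()[:,1].round(3))
S=save('scene','s2.png')[:,:,::-1];D=save('side','d2.png')[:,:,::-1]
G=s['tcp_pos']-[0,0,50]
def c(im,n):
    u=proj(cam(n),G).astype(int); print(n,u); x,y=max(u[0]-130,0),max(u[1]-150,0); return cv2.resize(im[y:y+300,x:x+260],(400,461))
cv2.imwrite('pics/m3.png',np.hstack([c(S,'scene'),c(D,'side')]))
```

```text
[ 630.4 -167.3  325.4] 30.31411449941235 19.997859810681042 [ 0.3  0.6 -0.1] [ 0.969  0.248 -0.   ]
scene [306 265]
side [271 134]
```

View pics/m3.png

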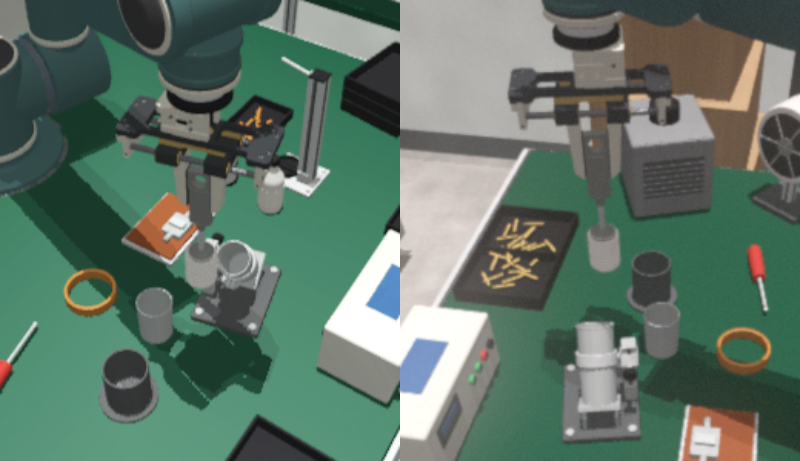

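>>> apply_moves(
  increments=[
    [0,0.08,0,0,-1],
    [0,0.2,0,0,-1],
    [0,0.33,0,0,-1],
    [0,0.42,0,0,-1],
    [0,0.443,-0.02,0,-1],
    [0,0.443,-0.1,0,-1],
    [0,0.443,-0.18,0,-1],
    [0,0.443,-0.25,0,-1],
    [0,0.443,-0.25,0,-1],
  ],
)

```text
t: 4.85
tcp_pos: [629.3, -81.0, 272.2]
eef_rot: [0.612, 0.791, -0.001, -0.002]
wrist_force: [-0.2, -0.2, -0.9]
gripper_width: 30.2
grip_force: 20.0
```

Run:
```python
from h import *
s=r.read_state(); print(s['tcp_pos'].round(1),s['wrist_force'].round(1),s['torque'].round(3))
S=save('scene','s3.png')[:,:,::-1];D=save('side','d3.png')[:,:,::-1]
G=s['tcp_pos']-[0,0,110]
def c(im,n):
    u=proj(cam(n),G).astype(int); print(n,u); x,y=max(u[0]-60,0),max(u[1]-75,0); return cv2.resize(im[y:y+150,x:x+120],(400,500))
cv2.imwrite('pics/m4.png',np.hstack([c(S,'scene'),c(D,'side')]))
L=np.array([.25,-.968]);M=np.array([629.7,-77.3]);a=np.array([np.sin(np.radians(35)),np.cos(np.radians(35))])
def tcp(sv,z): return np.r_[M+sv*L,z-19]
for th in (12,24,35):
    f=th/35; T=np.array([3-10*f,122+2*f]); 
    b=np.array([np.sin(np.radians(th)),np.cos(np.radians(th))]); g=T+170*b; print(th,tcp(*g).round(1))
for k in(150,120,90,60): g=np.array([0,134.5])+k*a; print(k,tcp(*g).round(1))
```

```text
[629.3 -81.  272.2] [-0.2 -0.2 -0.9] [ 0.023 -0.044 -0.01 ]
scene [326 276]
side [266 201]
12 [ 638.4 -111.1  270. ]
24 [ 646.  -140.5  259.7]
35 [ 652.3 -164.9  244.3]
150 [ 651.2 -160.6  238.4]
120 [ 646.9 -143.9  213.8]
90 [ 642.6 -127.3  189.2]
60 [ 638.3 -110.6  164.6]
```

View pics/m4.png

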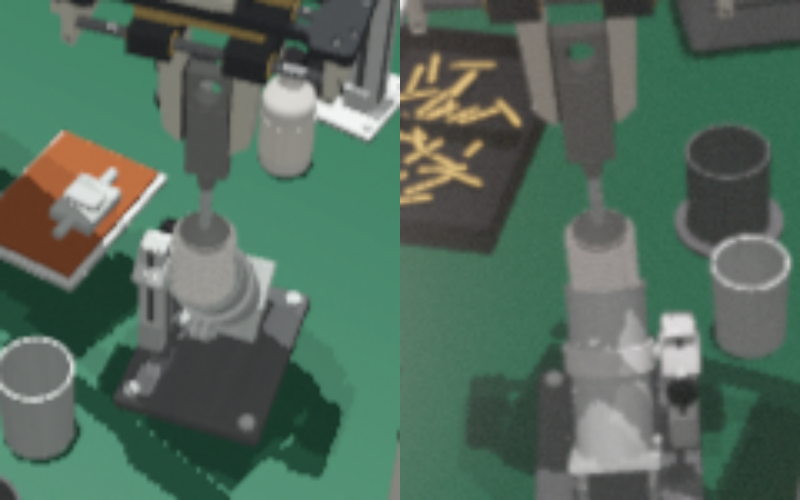

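>>> apply_moves(
  increments=[
    [0.014,-0.05,-0.006,0,-1],
    [0.028,-0.1,-0.014,0,-1],
    [0.042,-0.153,-0.028,0,-1],
    [0.055,-0.2,-0.043,0,-1],
    [0.068,-0.25,-0.06,0,-1],
    [0.08,-0.3,-0.08,0,-1],
    [0.09,-0.34,-0.103,0,-1],
    [0.1,-0.382,-0.128,0,-1],
    [0.111,-0.422,-0.156,0,-1],
    [0.111,-0.422,-0.156,0,-1],
  ],
)

```text
t: 5.95
tcp_pos: [653.0, -167.8, 246.5]
eef_rot: [0.612, 0.791, -0.0, 0.002]
wrist_force: [-0.6, -6.4, 11.1]
gripper_width: 29.6
grip_force: 20.0
```

Run:
```python
from h import *
s=r.read_state(); print(s['tcp_pos'].round(1),s['wrist_force'].round(1),s['torque'].round(3))
S=save('scene','s4.png')[:,:,::-1];D=save('side','d4.png')[:,:,::-1]
G=s['tcp_pos']-[0,-30,70]
def c(im,n):
    u=proj(cam(n),G).astype(int); print(n,u); x,y=max(u[0]-60,0),max(u[1]-75,0); return cv2.resize(im[y:y+150,x:x+120],(400,500))
cv2.imwrite('pics/m5.png',np.hstack([c(S,'scene'),c(D,'side')]))
```

```text
[ 653.  -167.8  246.5] [-0.6 -6.4 11.1] [-1.218  0.041  0.06 ]
scene [322 292]
side [261 178]
```

View pics/m5.png

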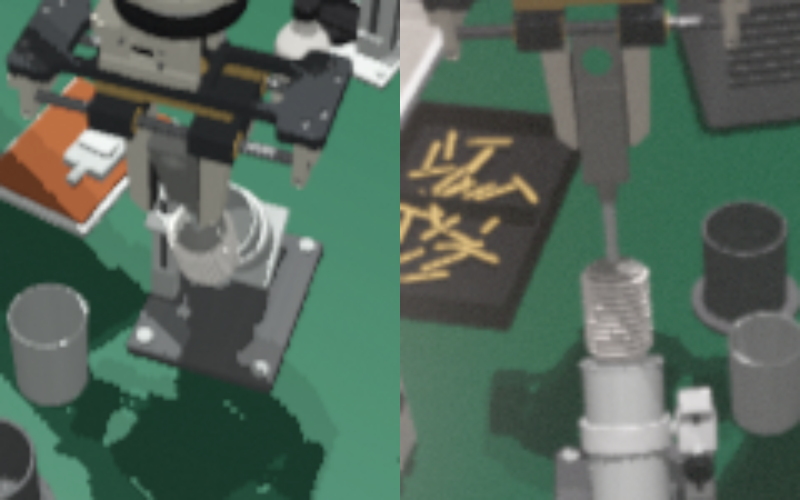

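Run:
```python
from h import *
s=r.read_state();G=s['tcp_pos']+[0,0,19];L=np.array([.25,-.968,0])
for n,u in(('scene',(322,292)),('side',(261,178))):
  C=cam(n)
  def P(X): p=proj(C,X); return ((p-[u[0]-60,u[1]-75])*400/120).round()+([400,0] if n=='side' else [0,0])
  print(n,'M',P([629.7,-77.3,134.5]))
  for th in(0,15,25,35):
    t=np.radians(th); b=np.sin(t)*L+np.array([0,0,np.cos(t)])
    print(th,*[P(G+(k-170)*b) for k in(0,66,106,211)])
```

```text
scene M [218. 220.]
0 [175. 353.] [176. 293.] [177. 254.] [178. 141.]
15 [196. 300.] [189. 260.] [185. 233.] [172. 155.]
25 [208. 262.] [197. 236.] [190. 218.] [168. 165.]
35 [220. 223.] [205. 210.] [195. 202.] [165. 177.]
side M [619. 363.]
0 [622. 312.] [614. 241.] [610. 194.] [595.  58.]
15 [622. 348.] [614. 262.] [610. 207.] [596.  51.]
25 [622. 365.] [614. 272.] [609. 213.] [596.  48.]
35 [621. 376.] [613. 277.] [609. 215.] [596.  48.]
```

>>> apply_moves(
  increments=[
    [0,0,0,0,-1],
    [0.0,-0.01,0,0,-1],
    [0,-0.01,0,0,-1],
  ],
  newtons=8,
)

```text
t: 6.35
tcp_pos: [652.8, -168.4, 245.9]
eef_rot: [0.612, 0.791, 0.0, 0.001]
wrist_force: [1.1, -3.0, 7.0]
gripper_width: 30.0
grip_force: 8.0
```

```bash
cat > st.py <<'E'
from h import *
s=r.read_state(); print(s['t'],s['tcp_pos'].round(1),s['wrist_force'].round(1),s['torque'].round(3),s['gripper_width'].round(1))
E
python3 st.py
```

```text
Traceback (most recent call last):
  File "st.py", line 2, in <module>
    s=r.read_state(); print(s['t'],s['tcp_pos'].round(1),s['wrist_force'].round(1),s['torque'].round(3),s['gripper_width'].round(1))
                                                                                                        ^^^^^^^^^^^^^^^^^^^^^^^^
AttributeError: 'float' object has no attribute 'round'
```

>>> apply_moves(
  increments=[
    [-0.007,0.028,-0.041,0,-1],
    [-0.014,0.055,-0.082,0,-1],
    [-0.022,0.083,-0.123,0,-1],
    [-0.029,0.111,-0.164,0,-1],
    [-0.036,0.139,-0.205,0,-1],
    [-0.036,0.139,-0.205,0,-1],
  ],
)

```text
t: 6.95
tcp_pos: [645.2, -139.8, 203.5]
eef_rot: [0.612, 0.791, -0.0, 0.001]
wrist_force: [-0.0, 0.3, -0.1]
gripper_width: 26.4
grip_force: 13.1
```

```bash
sed -i "s/s\['gripper_width'\].round(1)/s['gripper_width']/" st.py
cat >> st.py <<'E'
def shot(tag,off,half=60):
    G=s['tcp_pos']+np.array(off); out=[]
    for n in('scene','side'):
        im=save(n,f'{n}_{tag}.png')[:,:,::-1]; u=proj(cam(n),G).astype(int); x,y=max(u[0]-half,0),max(u[1]-int(half*1.25),0)
        print(n,x,y,400/(2*half)); out.append(cv2.resize(im[y:y+int(half*2.5),x:x+2*half],(400,500)))
    cv2.imwrite(f'pics/m_{tag}.png',np.hstack(out))
E
python3 -c "
from st import *
shot('a',[0,30,-60])"
```

```text
6.95 [ 645.2 -139.8  203.5] [-0.   0.3 -0.1] [-0.048 -0.04  -0.021] 26.40731538811532
scene 265 217 3.3333333333333335
side 203 123 3.3333333333333335
```

View pics/m_a.png

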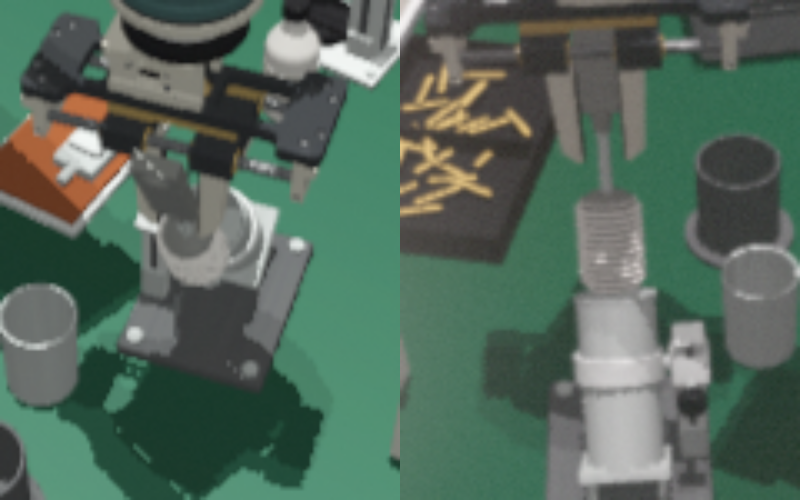

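>>> apply_moves(
  increments=[
    [0,0,0.01,0,-1],
    [0,0,0.02,0,-1],
  ],
  newtons=12,
)

```text
t: 7.25
tcp_pos: [645.1, -139.3, 207.5]
eef_rot: [0.612, 0.791, -0.0, -0.0]
wrist_force: [-0.0, -0.1, -0.4]
gripper_width: 25.1
grip_force: 16.3
```

```bash
python3 -c "
from st import *
shot('b',[0,30,-60])"
```

```text
7.25 [ 645.1 -139.3  207.5] [-0.  -0.1 -0.4] [ 0.023 -0.062  0.059] 25.075021725881037
scene 265 215 3.3333333333333335
side 203 122 3.3333333333333335
```

View pics/m_b.png

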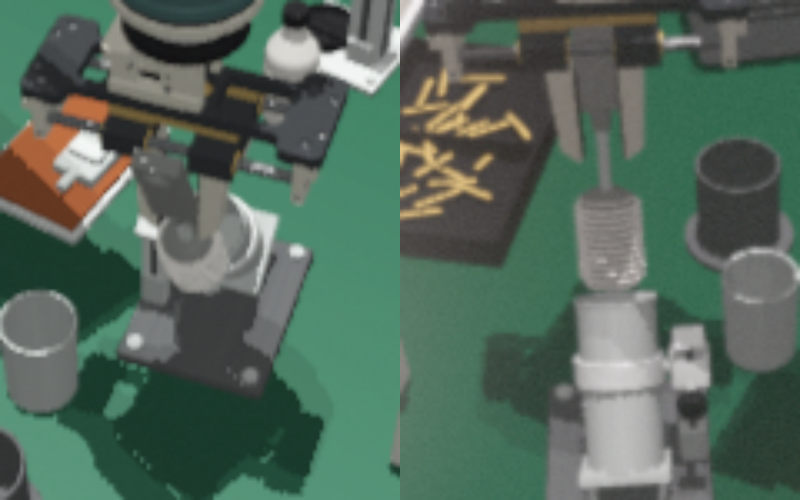

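```bash
cat > fit.py <<'E'
from h import *
from scipy.optimize import least_squares
L=np.array([.25,-.968,0]); A=np.array([.968,.25,0])
def fit(G,obs):
    # obs: (cam, dist from tip, pixel, weights) ; pixel may have nan
    def f(p):
        th,k,w=p; b=np.sin(th)*L+np.cos(th)*np.array([0,0,1]); e=[]
        for c,d,u in obs:
            q=proj(c,G+w*A+(d-k)*b)-np.array(u); e+=list(np.nan_to_num(q))
        return np.r_[e,w/3]
    s=least_squares(f,[.4,140,0]); th,k,w=s.x; b=np.sin(th)*L+np.cos(th)*np.array([0,0,1]); T=G+w*A-k*b
    M=np.array([629.7,-77.3,134.5]); a=np.sin(np.radians(35))*L+np.array([0,0,np.cos(np.radians(35))]); n=np.cos(np.radians(35))*L-np.array([0,0,np.sin(np.radians(35))])
    print('tilt',np.degrees(th).round(1),'k',k.round(1),'w',w.round(1),'tip',T.round(1),'res',s.fun.round(1)); print('tip rel mouth: along a',((T-M)@a).round(1),'toward low side',((T-M)@n).round(1),'lateral',((T-M)@A).round(1))
    return th,k,T
E
python3 - <<'E'
from fit import *
S,D=cam('scene'),cam('side'); G=np.array([645.1,-139.3,226.5])
ps=lambda x,y:(265+x/3.333,215+y/3.333); pd=lambda x,y:(203+(x-400)/3.333,122+y/3.333)
fit(G,[(D,0,pd(612,279)),(D,66,pd(609,196)),(D,106,pd(605,130)),(S,66,ps(190,237)),(S,211,ps(150,155))])
E
```

```text
tilt 25.5 k 108.2 w -0.9 tip [632.5 -94.4 128.9] res [ 1.   2.5 -0.4 -1.2 -0.7  0.5 -0.8 -4.6  2.2 -1.5 -0.3]
tip rel mouth: along a 5.3 toward low side 17.3 lateral -1.5
```

>>> apply_moves(
  increments=[
    [0,0,0.04,0,-1],
    [-0.005,0.02,0.07,0,-1],
    [-0.014,0.053,0.07,0,-1],
    [-0.014,0.053,0.07,0,-1],
  ],
)

```text
t: 7.75
tcp_pos: [642.1, -127.5, 221.9]
eef_rot: [0.611, 0.791, 0.0, 0.0]
wrist_force: [0.2, -0.4, -1.2]
gripper_width: 25.1
grip_force: 16.3
```

```bash
cat > prof.py <<'E'
from fit import *
import sys
s=r.read_state(); print(s['t'],s['tcp_pos'].round(1),s['wrist_force'].round(1),s['torque'].round(2),round(s['gripper_width'],1),round(s['grip_force'],1))
def prof(th,k,tag,cams=('side','scene')):
    "grey level and greenness along the predicted brush axis, by distance from tip"
    G=s['tcp_pos']+[0,0,19]; t=np.radians(th); b=np.sin(t)*L+np.cos(t)*np.array([0,0,1])
    for n in cams:
        im=save(n,f'{n}_{tag}.png').astype(int); C=cam(n)
        for w in(-10,0,10):
            print(n,w,[(d,)+tuple(im[int(round(v)),int(round(u))]) for d in range(-10,220,10) for u,v in [proj(C,G+w*A+(d-k)*b)]] if 0 else ' '.join(f'{d}:{"g" if im[y,x,1]>im[y,x,0]+15 else ""}{im[y,x].mean():.0f}' for d in range(-20,220,8) for u,v in [proj(C,G+w*A+(d-k)*b)] for y,x in [(int(round(v)),int(round(u)))]))
E
python3 -c "
from prof import *
prof(25.5,108,'c')"
```

```text
7.75 [ 642.1 -127.5  221.9] [ 0.2 -0.4 -1.2] [ 0.08 -0.02 -0.02] 25.1 16.3
side -10 -20:138 -12:129 -4:g115 4:188 12:149 20:177 28:130 36:132 44:124 52:127 60:115 68:91 76:g85 84:g82 92:g81 100:g79 108:g84 116:g79 124:83 132:86 140:84 148:82 156:74 164:86 172:90 180:54 188:109 196:122 204:123 212:130
side 0 -20:178 -12:126 -4:g110 4:129 12:124 20:130 28:122 36:127 44:117 52:128 60:106 68:113 76:118 84:116 92:118 100:119 108:94 116:86 124:88 132:90 140:89 148:91 156:81 164:85 172:92 180:70 188:67 196:123 204:124 212:137
side 10 -20:169 -12:158 -4:g105 4:135 12:127 20:131 28:123 36:127 44:119 52:127 60:108 68:87 76:g82 84:g81 92:g86 100:g83 108:g83 116:g83 124:87 132:92 140:90 148:90 156:76 164:86 172:90 180:67 188:81 196:121 204:122 212:127
scene -10 -20:97 -12:98 -4:98 4:96 12:95 20:109 28:118 36:116 44:117 52:99 60:76 68:81 76:72 84:73 92:72 100:73 108:74 116:73 124:73 132:74 140:86 148:96 156:96 164:90 172:106 180:143 188:95 196:95 204:94 212:85
scene 0 -20:132 -12:118 -4:94 4:98 12:98 20:98 28:97 36:97 44:84 52:98 60:93 68:83 76:73 84:74 92:74 100:73 108:75 116:74 124:72 132:75 140:75 148:73 156:75 164:77 172:95 180:95 188:95 196:95 204:95 212:80
scene 10 -20:152 -12:149 -4:154 4:158 12:158 20:148 28:95 36:96 44:104 52:125 60:125 68:125 76:121 84:122 92:108 100:98 108:92 116:75 124:g83 132:75 140:75 148:75 156:76 164:75 172:75 180:74 188:81 196:86 204:g100 212:g89
```

Run:
```python
from fit import *
S,D=cam('scene'),cam('side'); G=np.array([645.1,-139.3,226.5])
ps=lambda x,y:(265+x/3.333,215+y/3.333); pd=lambda x,y:(203+(x-400)/3.333,122+y/3.333)
M=np.array([629.7,-77.3,134.5]); a=np.sin(np.radians(35))*L+np.array([0,0,np.cos(np.radians(35))]); n=np.cos(np.radians(35))*L-np.array([0,0,np.sin(np.radians(35))])
def T(nm,*x):
    X,e=tri(*[ray(c,*p) for c,p in x]); print(nm,X.round(1),np.round(e,1),'a,n,lat',((X-M)@a).round(1),((X-M)@n).round(1),((X-M)@A).round(1)); return X
t=T('tip',(S,ps(194,258)),(D,pd(612,279))); h=T('headtop',(S,ps(190,237)),(D,pd(609,196)))
d=h-t; print(np.linalg.norm(d),np.degrees(np.arctan2(d@L,d[2])), 'G rel', (G-t).round(1))
# check on mouth position in the same images: lip of mouth predicted in the earlier scene crop
for k in range(0,360,90):
    q=np.radians(k); print(k,proj(S,M+28*(np.cos(q)*A+np.sin(q)*n)).round(1))
im=cv2.imread('pics/s1.png')[265:305,305:355]; g=cv2.cvtColor(im,cv2.COLOR_BGR2GRAY); print(g[18,::2]); print(g[::2,23])
```

```text
tip [ 635.7 -102.9  128.7] [1.2 1.2] a,n,lat 10.3 24.9 -0.6
headtop [ 642.7 -126.7  179.9] [2.1 2.1] a,n,lat 66.5 15.8 0.2
56.91644245535624 25.778562056903038 G rel [  9.4 -36.4  97.8]
0 [338.7 286. ]
90 [324.3 294.3]
180 [316.4 280.1]
270 [330.6 271.8]
[158 216 216 233 239 203 158 112 106 104 103 127 132 133 133 131 130 145
 227 211 219 187 118 117 117]
[116 116 116 183 104 102 102 102 115 131 132 132 132 133 177 123 145 126
 124  88]
```

>>> apply_moves(
  increments=[
    [-0.007,0.028,0.02,0,-1],
    [-0.012,0.045,-0.005,0,-1],
    [-0.016,0.063,-0.031,0,-1],
    [-0.021,0.08,-0.057,0,-1],
    [-0.025,0.097,-0.082,0,-1],
    [-0.025,0.097,-0.082,0,-1],
  ],
)

```text
t: 8.45
tcp_pos: [636.8, -108.5, 203.9]
eef_rot: [0.612, 0.791, -0.0, -0.001]
wrist_force: [-0.6, -0.6, -0.8]
gripper_width: 24.9
grip_force: 16.3
```

```bash
python3 -c "
from prof import *
prof(25.5,108,'d',('side',))"
```

```text
8.45 [ 636.8 -108.5  203.9] [-0.6 -0.6 -0.8] [ 0.04 -0.04  0.02] 24.9 16.3
side -10 -20:136 -12:137 -4:138 4:141 12:164 20:152 28:126 36:122 44:128 52:135 60:107 68:g85 76:g85 84:g81 92:g78 100:g80 108:g82 116:g74 124:83 132:87 140:84 148:85 156:75 164:86 172:89 180:47 188:119 196:123 204:124 212:132
side 0 -20:147 -12:124 -4:126 4:126 12:128 20:137 28:122 36:133 44:124 52:131 60:103 68:105 76:118 84:118 92:119 100:115 108:89 116:84 124:85 132:87 140:90 148:91 156:74 164:85 172:92 180:59 188:109 196:121 204:122 212:136
side 10 -20:168 -12:124 -4:127 4:124 12:122 20:186 28:140 36:134 44:133 52:137 60:107 68:88 76:g83 84:g85 92:g83 100:g82 108:g81 116:g82 124:87 132:90 140:90 148:89 156:70 164:90 172:91 180:52 188:111 196:121 204:123 212:138
```

>>> apply_moves(
  increments=[
    [-0.004,0.014,-0.02,0,-1],
    [-0.007,0.028,-0.041,0,-1],
    [-0.011,0.042,-0.061,0,-1],
    [-0.014,0.055,-0.082,0,-1],
    [-0.014,0.055,-0.082,0,-1],
  ],
)

```text
t: 9.0
tcp_pos: [634.1, -97.6, 187.8]
eef_rot: [0.612, 0.791, -0.0, -0.0]
wrist_force: [-1.1, -0.1, -0.8]
gripper_width: 24.8
grip_force: 16.3
```

```bash
python3 -c "
from prof import *
prof(25.5,108,'e',('side',))"
```

```text
9.0 [634.1 -97.6 187.8] [-1.1 -0.1 -0.8] [ 0.05 -0.05 -0.01] 24.8 16.3
side -10 -20:155 -12:152 -4:135 4:148 12:160 20:167 28:123 36:136 44:121 52:133 60:113 68:86 76:g82 84:g79 92:g81 100:g83 108:g74 116:g76 124:82 132:83 140:84 148:78 156:77 164:85 172:89 180:49 188:121 196:124 204:120 212:125
side 0 -20:182 -12:139 -4:133 4:126 12:126 20:127 28:129 36:137 44:123 52:134 60:100 68:104 76:117 84:119 92:120 100:118 108:95 116:85 124:87 132:87 140:90 148:89 156:75 164:92 172:93 180:45 188:119 196:124 204:121 212:129
side 10 -20:189 -12:154 -4:126 4:124 12:124 20:124 28:126 36:133 44:130 52:136 60:105 68:92 76:g84 84:g85 92:g81 100:g83 108:g84 116:g80 124:86 132:83 140:89 148:88 156:82 164:90 172:89 180:51 188:122 196:123 204:122 212:129
```

Run:
```python
from fit import *
C=cam('scene'); im=save('scene','scene_e.png'); a=cv2.cvtColor(im,cv2.COLOR_RGB2GRAY); b=cv2.imread('pics/s1.png',0)
M=np.array([629.7,-77.3,134.5]); n=np.cos(np.radians(35))*L-np.array([0,0,np.sin(np.radians(35))])
for ph in(60,90,120):
    q=np.radians(ph); v=np.cos(q)*A+np.sin(q)*n
    for g in(b,a): print(ph,' '.join(f'{d}:{g[y,x]}' for d in range(14,40,2) for x,y in [proj(C,M+d*v).round().astype(int)]))
```

```text
60 14:132 16:132 18:133 20:132 22:158 24:167 26:167 28:132 30:126 32:141 34:127 36:123 38:123
60 14:154 16:154 18:153 20:153 22:144 24:128 26:128 28:112 30:128 32:142 34:128 36:124 38:124
90 14:132 16:132 18:124 20:125 22:132 24:134 26:153 28:138 30:142 32:140 34:142 36:134 38:134
90 14:153 16:153 18:153 20:154 22:145 24:133 26:135 28:139 30:144 32:141 34:144 36:134 38:134
120 14:107 16:108 18:108 20:115 22:146 24:121 26:127 28:110 30:73 32:66 34:83 36:84 38:74
120 14:155 16:153 18:155 20:153 22:131 24:122 26:128 28:108 30:74 32:67 34:85 36:85 38:76
```

>>> apply_moves(
  increments=[
    [-0.004,0.014,-0.02,0,-1],
    [-0.007,0.028,-0.041,0,-1],
    [-0.011,0.042,-0.061,0,-1],
    [-0.014,0.055,-0.082,0,-1],
    [-0.018,0.069,-0.102,0,-1],
    [-0.022,0.083,-0.123,0,-1],
    [-0.022,0.083,-0.123,0,-1],
  ],
)

```text
t: 9.8
tcp_pos: [629.7, -81.0, 163.3]
eef_rot: [0.612, 0.791, -0.0, -0.0]
wrist_force: [0.1, -0.1, -1.5]
gripper_width: 24.8
grip_force: 16.3
```

```bash
python3 -c "
from prof import *
prof(28,108,'f',('side',))"
```

```text
9.8 [629.7 -81.  163.3] [ 0.1 -0.1 -1.5] [0.01 0.02 0.01] 24.8 16.3
side -10 -20:136 -12:133 -4:133 4:123 12:137 20:171 28:134 36:122 44:122 52:130 60:124 68:106 76:g112 84:g82 92:g80 100:g83 108:g76 116:g80 124:82 132:85 140:81 148:80 156:78 164:84 172:87 180:51 188:124 196:121 204:129 212:119
side 0 -20:165 -12:123 -4:124 4:126 12:139 20:138 28:138 36:125 44:132 52:139 60:129 68:122 76:116 84:119 92:118 100:117 108:94 116:84 124:88 132:89 140:88 148:86 156:78 164:86 172:88 180:53 188:122 196:122 204:132 212:123
side 10 -20:169 -12:136 -4:125 4:125 12:140 20:136 28:136 36:122 44:128 52:135 60:122 68:114 76:g102 84:g83 92:g82 100:g83 108:g83 116:g81 124:87 132:86 140:87 148:81 156:86 164:89 172:89 180:58 188:123 196:125 204:123 212:122
```

>>> apply_moves(
  increments=[
    [0,0,0,0,-0.1],
    [0,0,0,0,-0.1],
    [0.01,-0.03,0,0,-0.1],
    [0.02,-0.06,0,0,-0.1],
    [0.03,-0.1,0,0,-0.1],
    [0.043,-0.148,0.007,0,-0.1],
    [0.043,-0.148,0.007,0,-0.1],
  ],
)

```text
t: 10.55
tcp_pos: [638.9, -112.4, 165.6]
eef_rot: [0.612, 0.791, -0.0, 0.0]
wrist_force: [-0.0, 1.0, -0.3]
gripper_width: 41.9
grip_force: 0.0
```

```bash
cat > hand.py <<'E'
from prof import *
def handle(tag):
    "slice scores: grey profile on side view across candidate tilts, tip on floor"
    M=np.array([629.7,-77.3,134.5]); a=np.sin(np.radians(35))*L+np.array([0,0,np.cos(np.radians(35))])
    for n in('side','scene'):
        im=save(n,f'{n}_{tag}.png').astype(int); C=cam(n)
        for th in(28,35,42):
            t=np.radians(th); b=np.sin(t)*L+np.cos(t)*np.array([0,0,1])
            for w in(0,12,20):
                print(n,th,w,' '.join(f'{d}:{"g" if im[y,x,1]>im[y,x,0]+15 else ""}{im[y,x].mean():.0f}' for d in range(118,222,6) for u,v in [proj(C,M-110*a+w*A+d*b)] for y,x in [(int(round(v)),int(round(u)))]))
E
python3 -c "
from hand import *
handle('g')"
```

```text
10.55 [ 638.9 -112.4  165.6] [-0.   1.  -0.3] [-0. -0. -0.] 41.9 0.0
side 28 0 118:97 124:90 130:94 136:95 142:97 148:95 154:94 160:94 166:94 172:95 178:93 184:95 190:94 196:g91 202:g86 208:g88 214:93 220:76
side 28 12 118:119 124:g86 130:g85 136:g85 142:g80 148:g84 154:g84 160:g84 166:g82 172:g82 178:g85 184:g84 190:g82 196:g82 202:g84 208:g83 214:g81 220:72
side 28 20 118:g94 124:g84 130:g84 136:g84 142:g86 148:g83 154:g83 160:g71 166:68 172:g62 178:g71 184:g76 190:g67 196:g71 202:g75 208:g80 214:g86 220:81
side 35 0 118:94 124:91 130:95 136:96 142:97 148:95 154:96 160:95 166:92 172:98 178:96 184:91 190:93 196:g81 202:g84 208:88 214:80 220:84
side 35 12 118:g98 124:g86 130:g85 136:g86 142:g82 148:g83 154:g87 160:g84 166:g83 172:g83 178:g84 184:g82 190:g86 196:g85 202:g81 208:g82 214:g86 220:80
side 35 20 118:g82 124:g83 130:g84 136:g85 142:g86 148:g88 154:g80 160:g78 166:g80 172:g81 178:g71 184:g80 190:g81 196:g81 202:g82 208:g82 214:g85 220:91
side 42 0 118:94 124:94 130:95 136:96 142:97 148:94 154:95 160:94 166:91 172:92 178:96 184:91 190:g92 196:g81 202:g84 208:88 214:80 220:89

[... 928 characters left out ...]
24:74 130:74 136:74 142:96 148:96 154:94 160:112 166:112 172:103 178:138 184:142 190:142 196:144 202:142 208:115 214:102 220:102
scene 35 20 118:125 124:125 130:125 136:125 142:125 148:124 154:124 160:118 166:118 172:118 178:94 184:94 190:122 196:149 202:149 208:155 214:155 220:154
scene 42 0 118:86 124:86 130:83 136:83 142:85 148:85 154:84 160:84 166:95 172:95 178:99 184:99 190:88 196:88 202:86 208:86 214:96 220:94
scene 42 12 118:90 124:90 130:83 136:83 142:77 148:77 154:80 160:80 166:81 172:81 178:80 184:80 190:82 196:82 202:80 208:80 214:80 220:80
scene 42 20 118:122 124:122 130:122 136:110 142:110 148:94 154:94 160:88 166:88 172:82 178:82 184:76 190:76 196:77 202:77 208:78 214:78 220:80
```

Run:
```python
from fit import *
im=cv2.imread('pics/scene_g.png').astype(int); C=cam('scene')
M=np.array([629.7,-77.3,134.5]); a=np.sin(np.radians(35))*L+np.array([0,0,np.cos(np.radians(35))])
def v(img,C,X):
    x,y=proj(C,X).round().astype(int); p=img[y,x]; return f'{"g" if p[1]>p[2]+15 else ""}{p.mean():.0f}'
for d in(150,170,185,196,207,215):
    print(d,proj(C,M-110*a+d*a).round(0))
    for th in(36,39,42,45,48):
        b=np.sin(np.radians(th))*L+np.cos(np.radians(th))*np.array([0,0,1])
        print('  ',th,' '.join(v(im,C,M-110*a+w*A+d*b) for w in range(-28,30,4)))
im=cv2.imread('pics/side_g.png').astype(int); C=cam('side')
for d in(130,150,170,196,205):
    b=np.sin(np.radians(40))*L+np.cos(np.radians(40))*np.array([0,0,1]); print('side',d,' '.join(v(im,C,M-110*a+w*A+d*b) for w in range(-28,30,4)))
```

```text
150 [325. 281.]
   36 62 45 196 116 105 105 140 126 91 94 95 77 124 125 125
   39 123 158 188 129 113 107 120 89 90 101 103 99 119 124 125
   42 208 223 138 113 105 88 95 85 79 81 77 83 94 122 105
   45 71 103 82 82 82 80 78 78 78 77 92 113 111 100 137
   48 88 86 92 102 97 92 93 78 79 126 139 145 136 123 115
170 [323. 280.]
   36 124 62 45 200 129 105 104 140 134 91 95 97 74 124 125
   39 125 123 72 188 129 113 107 120 89 91 101 103 99 119 124
   42 210 194 223 146 113 86 88 95 79 79 81 77 82 94 118
   45 117 77 90 92 88 86 87 80 77 77 82 101 123 119 128
   48 86 92 92 92 115 122 98 93 81 103 141 123 134 119 131
185 [322. 279.]
   36 125 124 62 30 184 129 105 103 139 134 112 94 96 118 125
   39 124 125 123 72 150 129 113 138 120 89 94 116 103 77 125
   42 200 169 194 165 121 113 86 99 79 79 80 81 76 88 116
   45 g79 117 77 84 87 98 89 90 84 77 77 82 131 121 141
   48 g42 86 92 92 92 92 119 93 93 99 134 142 133 127 126
196 [321. 278.]
   36 125 124 124 29 169 140 108 105 115 139 115 103 96 71 124
   39 151 125 124 62 188 150 124 107 133 93 91 101 116 99 119
   42 183 122 169 137 146 
[... 394 characters left out ...]
 145 136
   48 g43 g42 85 92 107 102 112 103 84 61 60 101 135 140 134
215 [320. 277.]
   36 126 125 125 62 28 87 140 105 105 102 153 142 103 122 118
   39 g172 151 124 125 62 193 150 124 107 133 93 91 101 103 99
   42 g110 g100 122 87 137 165 105 96 79 79 80 82 78 77 84
   45 g42 g41 79 86 88 87 115 92 92 93 78 79 126 139 145
   48 g42 g43 g41 86 103 115 118 112 74 64 67 75 125 123 120
side 130 g81 g85 g82 91 93 94 93 95 95 94 g85 g84 g84 g85 g87
side 150 g82 g82 g82 90 94 94 93 93 96 95 g84 g84 g85 g85 g88
side 170 124 120 80 93 92 93 92 98 95 92 g83 g81 g79 87 120
side 196 122 118 84 86 g84 g83 g82 g81 93 93 g82 g82 g81 66 109
side 205 107 108 88 106 79 79 g79 g87 95 92 g86 g83 g82 g69 105
```

Run:
```python
from fit import *
M=np.array([629.7,-77.3,134.5]); a=np.sin(np.radians(35))*L+np.array([0,0,np.cos(np.radians(35))]);n=np.cos(np.radians(35))*L-np.array([0,0,np.sin(np.radians(35))])
W=cam('wrist'); w=save('wrist','w_g.png'); g=cv2.cvtColor(w,cv2.COLOR_RGB2GRAY)
for th,n0 in((35,0),(40,-4),(45,-7)):
    b=np.sin(np.radians(th))*L+np.cos(np.radians(th))*np.array([0,0,1])
    B=M-110*a+n0*n; x=np.cos(np.radians(th))*L-np.sin(np.radians(th))*np.array([0,0,1])
    print(th,[proj(W,B+d*b-3*A-6*x).round(0) for d in(122,150,170,185,205,211)])
for u in (280,300,310,320,330,340): print(u,[int(v) for v in g[180:480:8,u]])
```

```text
35 [array([318., 217.]), array([317., 262.]), array([316., 300.]), array([316., 334.]), array([315., 386.]), array([315., 404.])]
40 [array([318., 226.]), array([317., 274.]), array([317., 314.]), array([316., 347.]), array([316., 399.]), array([315., 416.])]
45 [array([318., 235.]), array([318., 284.]), array([317., 324.]), array([317., 358.]), array([316., 407.]), array([316., 423.])]
280 [168, 196, 134, 136, 129, 128, 136, 81, 83, 62, 55, 65, 61, 61, 59, 85, 77, 93, 93, 88, 75, 79, 82, 83, 78, 94, 94, 99, 95, 98, 92, 94, 94, 38, 33, 33, 34, 34]
300 [183, 175, 148, 132, 132, 131, 132, 134, 58, 100, 98, 97, 98, 98, 98, 97, 96, 98, 98, 92, 72, 77, 81, 79, 79, 97, 92, 93, 88, 88, 95, 95, 92, 37, 37, 34, 34, 33]
310 [113, 132, 133, 133, 135, 133, 93, 90, 91, 99, 98, 97, 97, 95, 97, 97, 99, 100, 96, 95, 73, 78, 81, 81, 79, 94, 93, 91, 92, 92, 96, 95, 96, 37, 37, 33, 33, 34]
320 [140, 139, 137, 137, 136, 137, 98, 97, 97, 100, 98, 98, 98, 98, 96, 97, 97, 95, 97, 94, 74, 76, 81, 81, 78, 94, 92, 91, 89, 92, 95, 93, 94, 38, 38, 38, 34, 34]
330 [92, 132, 132, 131, 129, 130, 130, 117, 93, 99, 98, 96, 97, 99, 98, 96, 101, 97, 98, 95, 74, 78, 79, 82, 78, 97, 98, 92, 92, 92, 92, 95, 95, 39, 36, 36, 33, 34]
340 [140, 129, 127, 128, 126, 126, 125, 130, 88, 99, 96, 97, 95, 98, 99, 98, 98, 97, 97, 93, 71, 78, 80, 82, 78, 97, 98, 97, 97, 97, 94, 95, 93, 41, 36, 36, 39, 32]
```

Run:
```python
from fit import *
g=cv2.imread('pics/w_g.png',0).astype(int)
for v in list(range(216,300,6)):
    l=rr=320
    while 86<g[v,l-1]<106: l-=1
    while 86<g[v,rr+1]<106: rr+=1
    print(v,l,rr,rr-l,end=' | ')
im=cv2.imread('pics/side_g.png').astype(int); C=cam('side')
M=np.array([629.7,-77.3,134.5]); a=np.sin(np.radians(35))*L+np.array([0,0,np.cos(np.radians(35))])
b=np.sin(np.radians(42))*L+np.cos(np.radians(42))*np.array([0,0,1])
for w in(-7,-4,-1):
  print(w)
  for d in range(176,222,2):
    x,y=proj(C,M-110*a+w*A+d*b).round().astype(int); p=im[y,x]; print(d,(y,x),p[1]-p[2],end=' ')
W=cam('wrist'); print(W)
```

```text
216 320 320 0 | 222 320 320 0 | 228 310 327 17 | 234 308 329 21 | 240 307 330 23 | 246 308 342 34 | 252 291 344 53 | 258 290 344 54 | 264 290 344 54 | 270 289 344 55 | 276 290 345 55 | 282 289 344 55 | 288 288 345 57 | 294 288 344 56 | -7
176 (np.int64(181), np.int64(268)) 0 178 (np.int64(181), np.int64(268)) 0 180 (np.int64(180), np.int64(268)) -3 182 (np.int64(179), np.int64(268)) 0 184 (np.int64(178), np.int64(268)) -1 186 (np.int64(177), np.int64(268)) -2 188 (np.int64(176), np.int64(268)) 1 190 (np.int64(175), np.int64(268)) 17 192 (np.int64(174), np.int64(268)) 39 194 (np.int64(173), np.int64(268)) 50 196 (np.int64(172), np.int64(268)) 50 198 (np.int64(171), np.int64(268)) 52 200 (np.int64(171), np.int64(267)) 52 202 (np.int64(170), np.int64(267)) 51 204 (np.int64(169), np.int64(267)) 49 206 (np.int64(168), np.int64(267)) 26 208 (np.int64(167), np.int64(267)) 7 210 (np.int64(166), np.int64(267)) -4 212 (np.int64(165), np.int64(267)) 1 214 (np.int64(164), np.int64(267)) 14 216 (np.int64(163), np.int64(267)) 10 218 (np.int64(162), np.int64(267)) 0 220 (np.int64(161), np.int64(267
[... 1441 characters left out ...]
65)) 50 206 (np.int64(168), np.int64(265)) 32 208 (np.int64(167), np.int64(264)) 8 210 (np.int64(166), np.int64(264)) -1 212 (np.int64(165), np.int64(264)) -2 214 (np.int64(164), np.int64(264)) 13 216 (np.int64(163), np.int64(264)) 5 218 (np.int64(163), np.int64(264)) 5 220 (np.int64(162), np.int64(264)) -2 (array([[382.15519718,   0.        , 324.37828978],
       [  0.        , 382.15519718, 242.60549911],
       [  0.        ,   0.        ,   1.        ]]), array([[ 9.67826497e-01,  2.51618406e-01,  2.23748262e-04],
       [ 2.44144165e-01, -9.39291915e-01,  2.41089870e-01],
       [ 6.08728137e-02, -2.33278537e-01, -9.70502769e-01]]), array([-590.29030807, -276.26449009,  274.37764339]))
```

Run:
```python
from fit import *
M=np.array([629.7,-77.3,134.5]); a=np.sin(np.radians(35))*L+np.array([0,0,np.cos(np.radians(35))]);n=np.cos(np.radians(35))*L-np.array([0,0,np.sin(np.radians(35))])
W,D=cam('wrist'),cam('side')
for am in (-110,-107,-103):
  def f(p):
    th,n0,w,w2=p; b=np.sin(th)*L+np.cos(th)*np.array([0,0,1]); B=M+am*a+n0*n
    x=np.cos(th)*L-np.sin(th)*np.array([0,0,1])
    return np.r_[(proj(D,B+w*A+196*b)-[266.3,171.5]),(proj(W,B+w*A+122*b-6*x)-[317,251]),(proj(W,B+w*A+108*b-3*x)-[318.5,226])*.5]
  s=least_squares(f,[.7,0,0,0]); th,n0,w,_=s.x; b=np.sin(th)*L+np.cos(th)*np.array([0,0,1]); G=M+am*a+n0*n+w*A+170*b
  print(am,'tilt',np.degrees(th),'n0',n0,'w',w,'G',G.round(1),'tcp',(G-[0,0,19]).round(1),s.fun.round(1), 'headtop n',n0+66*np.sin(th-np.radians(35)))
```

```text
-110 tilt 45.87851817952386 n0 2.9257268403281205 w -3.594260576129044 G [ 641.6 -137.6  161.1] tcp [ 641.6 -137.6  142.1] [ 0.   1.4  0.2 -1.2 -0.5  2.4] headtop n 15.38172635698609
-107 tilt 48.39536526024561 n0 -4.74738394589398 w -3.53751723970272 G [ 641.7 -138.1  162.5] tcp [ 641.7 -138.1  143.5] [-0.   0.8  0.2 -1.  -0.5  2. ] headtop n 10.542784142897546
-103 tilt 51.929045204647664 n0 -14.740650463444327 w -3.4718527449618426 G [ 642.  -138.8  163.4] tcp [ 642.  -138.8  144.4] [-0.1  0.4  0.2 -0.7 -0.5  1.5] headtop n 4.47770460426913
```

>>> apply_moves(
  increments=[
    [-0.012,-0.02,0,0,-0.1],
    [0.0,-0.07,-0.04,0,-0.1],
    [0.01,-0.11,-0.085,0,-0.1],
    [0.017,-0.137,-0.111,0,-0.1],
    [0.017,-0.137,-0.111,0,-0.1],
    [0.017,-0.137,-0.111,0,-1],
    [0.017,-0.137,-0.111,0,-1],
    [0.017,-0.137,-0.111,0,-1],
  ],
  newtons=25,
)

```text
t: 11.5
tcp_pos: [642.2, -138.2, 143.6]
eef_rot: [0.612, 0.791, 0.0, 0.0]
wrist_force: [0.1, 0.1, 0.4]
gripper_width: 30.8
grip_force: 25.0
```

```bash
python3 st.py
```

```text
11.5 [ 642.2 -138.2  143.6] [0.1 0.1 0.4] [ 0.088 -0.111 -0.061] 30.792268606400622
```

>>> apply_moves(
  increments=[
    [-0.003,0.025,0.027,0,-1],
    [-0.007,0.055,0.054,0,-1],
    [-0.01,0.085,0.08,0,-1],
    [-0.014,0.112,0.1,0,-1],
    [-0.017,0.137,0.115,0,-1],
    [-0.017,0.137,0.115,0,-1],
  ],
)

```text
t: 12.1
tcp_pos: [638.7, -110.3, 166.8]
eef_rot: [0.611, 0.791, 0.0, 0.0]
wrist_force: [-0.0, 0.0, -0.5]
gripper_width: 29.7
grip_force: 25.0
```

```bash
cat > wf.py <<'E'
from prof import *
def wf():
    w=save('wrist',f'w_{s["t"]:.2f}.png'); g=cv2.cvtColor(w,cv2.COLOR_RGB2GRAY).astype(int)
    for v in range(190,320,8):
        l=rr=319
        while 80<g[v,l-1]<110 and l>200: l-=1
        while 80<g[v,rr+1]<110 and rr<440: rr+=1
        print(v,g[v,319],l,rr,end=' | ')
    im=save('side',f'side_{s["t"]:.2f}.png').astype(int); d=im[:,:,1]-im[:,:,0]
    G=s['tcp_pos']+[0,0,19]; u=proj(cam('side'),G).round().astype(int); print('\nside G',u)
    for y in range(u[1]-30,u[1]+30,3): print(y,''.join('g' if q>15 else '.' for q in d[y,u[0]-16:u[0]+17]))
E
python3 -c "
from wf import *
wf()"
```

```text
12.1 [ 638.7 -110.3  166.8] [-0.   0.  -0.5] [-0.13 -0.07  0.01] 29.7 25.0
190 119 319 319 | 198 106 319 329 | 206 87 314 335 | 214 91 312 337 | 222 94 294 356 | 230 93 293 356 | 238 92 293 355 | 246 91 293 356 | 254 92 292 356 | 262 93 292 357 | 270 91 291 358 | 278 92 291 360 | 286 92 291 359 | 294 91 290 359 | 302 92 289 360 | 310 91 289 360 | 318 90 288 361 | 
side G [265 184]
154 .................................
157 .....gggggggggggggggg............
160 ......ggggggggggggg..............
163 .................................
166 ......gg.........................
169 ...........gggggggg...........ggg
172 ..........ggggggggg...........ggg
175 .............ggg..............ggg
178 ..............................ggg
181 g.............................ggg
184 g............................gggg
187 gg...........................gggg
190 ggg.........................ggggg
193 ggggggg................gggggggggg
196 gggggggggg.............gggggggggg
199 gggggggggg..............ggggggggg
202 ggggggggggg.............ggggggggg
205 ggggggggggg.............ggggggggg
208 ggggggggggggggg......gggggggggggg
211 gggggggg.......................gg
```

Run:
```python
from fit import *
s=r.read_state(); G=s['tcp_pos']+[0,0,19]
M=np.array([629.7,-77.3,134.5]); a=np.sin(np.radians(35))*L+np.array([0,0,np.cos(np.radians(35))]);n=np.cos(np.radians(35))*L-np.array([0,0,np.sin(np.radians(35))])
W,D=cam('wrist'),cam('side')
def f(p):
    th,k,w=p; b=np.sin(th)*L+np.cos(th)*np.array([0,0,1]); B=G-k*b+w*A
    x=np.cos(th)*L-np.sin(th)*np.array([0,0,1])
    return np.r_[(proj(D,B+196*b)-[263.5,171.8]),(proj(W,B+122*b-6*x)-[324.5,219])]
q=least_squares(f,[.6,165,0]); th,k,w=q.x; b=np.sin(th)*L+np.cos(th)*np.array([0,0,1]); T=G-k*b+w*A
print(np.degrees(th),k,w,q.fun.round(1),'tip a,n',(T-M)@a,(T-M)@n)
```

```text
35.71755936000581 169.39234902326248 0.1986885326736869 [ 0.2 -0.   0.   0. ] tip a,n -107.9964110480155 -2.8268293453476168
```

>>> apply_moves(
  increments=[
    [-0.002,0.006,-0.008,0,-1],
    [-0.003,0.011,-0.016,0,-1],
    [-0.003,0.011,-0.016,0,-1],
  ],
)

```text
t: 12.5
tcp_pos: [638.6, -110.0, 164.8]
eef_rot: [0.612, 0.791, -0.0, 0.002]
wrist_force: [-0.7, -6.8, 12.2]
gripper_width: 29.9
grip_force: 25.0
```

```bash
python3 st.py
```

```text
12.5 [ 638.6 -110.   164.8] [-0.7 -6.8 12.2] [-1.154  0.266  0.135] 29.939635099887944
```

>>> apply_moves(
  increments=[
    [0.012,-0.046,0.068,0,-1],
    [0.024,-0.092,0.136,0,-1],
    [0.036,-0.139,0.204,0,-1],
    [0.048,-0.185,0.272,0,-1],
    [0.06,-0.231,0.34,0,-1],
    [0.06,-0.231,0.34,0,-1],
    [0.048,-0.185,0.272,0,-1],
    [0.036,-0.139,0.204,0,-1],
    [0.024,-0.092,0.136,0,-1],
    [0.012,-0.046,0.068,0,-1],
    [0,0,0,0,-1],
    [0,0,0,0,-1],
  ],
)

```text
t: 13.7
tcp_pos: [637.4, -107.6, 161.4]
eef_rot: [0.611, 0.791, -0.0, -0.0]
wrist_force: [0.8, 0.7, -0.4]
gripper_width: 29.8
grip_force: 25.0
```

Run:
```python
from wf import *
w=save('wrist','w_st1.png'); g=cv2.cvtColor(w,cv2.COLOR_RGB2GRAY).astype(int)
for v in range(198,240,4):
    l=rr=322
    while 80<g[v,l-1]<110 and l>200: l-=1
    while 80<g[v,rr+1]<110 and rr<440: rr+=1
    print(v,l,rr,end=' | ')
im=save('side','side_st1.png').astype(int); d=(im[:,:,1]-im[:,:,0]>15)[164:182,255:275]
n,_,st,c=cv2.connectedComponentsWithStats(d.astype(np.uint8)); print([(st[i].tolist(),(c[i]+[255,164]).round(1)) for i in range(1,n)])
```

```text
13.7 [ 637.4 -107.6  161.4] [ 0.8  0.7 -0.4] [-0.   -0.05  0.03] 29.8 25.0
198 322 322 | 202 322 322 | 206 322 322 | 210 315 333 | 214 314 334 | 218 313 336 | 222 312 337 | 226 310 352 | 230 294 355 | 234 293 356 | 238 293 356 | [([4, 3, 10, 9, 65], array([263.5, 170.9])), ([1, 4, 1, 2, 2], array([256. , 168.5]))]
```

```bash
cat > ft.py <<'E'
from fit import *
def ft(eye,k122):
    s=r.read_state(); G=s['tcp_pos']+[0,0,19]
    M=np.array([629.7,-77.3,134.5]); a=np.sin(np.radians(35))*L+np.array([0,0,np.cos(np.radians(35))]);n=np.cos(np.radians(35))*L-np.array([0,0,np.sin(np.radians(35))])
    W,D=cam('wrist'),cam('side')
    def f(p):
        th,k,w=p; b=np.sin(th)*L+np.cos(th)*np.array([0,0,1]); B=G-k*b+w*A
        x=np.cos(th)*L-np.sin(th)*np.array([0,0,1])
        return np.r_[(proj(D,B+196*b)-eye),(proj(W,B+122*b-6*x)-k122)]
    q=least_squares(f,[.6,165,0]); th,k,w=q.x; b=np.sin(th)*L+np.cos(th)*np.array([0,0,1]); T=G-k*b+w*A
    print('tilt',np.degrees(th),'k',k,'w',w,q.fun.round(1),'tip a,n',(T-M)@a,(T-M)@n)
E
python3 -c "
from ft import *
ft([263.5,170.9],[324.5,227.5])"
```

```text
tilt 37.686538977470576 k 162.7113977386987 w 0.1894467356857663 [ 0.2 -0.   0.   0. ] tip a,n -105.9577477045435 -8.422205541728134
```

>>> apply_moves(
  increments=[
    [0.015,-0.058,0.085,0,-1],
    [0.03,-0.115,0.17,0,-1],
    [0.045,-0.173,0.255,0,-1],
    [0.06,-0.231,0.34,0,-1],
    [0.06,-0.231,0.34,0,-1],
    [0.044,-0.17,0.25,0,-1],
    [0.028,-0.109,0.16,0,-1],
    [0.014,-0.054,0.08,0,-1],
    [0.005,-0.02,0.03,0,-1],
    [0,0,0,0,-1],
    [0,0,0,0,-1],
  ],
)

```text
t: 14.9
tcp_pos: [637.7, -108.2, 162.3]
eef_rot: [0.611, 0.791, -0.0, -0.0]
wrist_force: [0.3, 0.1, -0.7]
gripper_width: 29.9
grip_force: 25.0
```

```bash
cat > meas.py <<'E'
from ft import *
from prof import s
w=save('wrist','w_m%.2f.png'%s['t']); g=cv2.cvtColor(w,cv2.COLOR_RGB2GRAY).astype(int); kv=None
for v in range(190,290):
    l=rr=324
    while 80<g[v,l-1]<110 and l>200: l-=1
    while 80<g[v,rr+1]<110 and rr<440: rr+=1
    if rr-l>50: kv=v; break
im=save('side','side_m%.2f.png'%s['t']).astype(int); u=proj(cam('side'),s['tcp_pos']+[0,0,19]+20*np.r_[.574*L[:2],.82]).astype(int)
x0,y0=u[0]-12,u[1]-14
d=(im[:,:,1]-im[:,:,0]>15)[y0:y0+28,x0:x0+24]
n,_,st,c=cv2.connectedComponentsWithStats(d.astype(np.uint8)); o=[(st[i,4],c[i]+[x0,y0],st[i].tolist()) for i in range(1,n) if 30<st[i,4]<110]; print(kv,(l+rr)/2,o)
if kv and o: o.sort(key=lambda q:abs(q[1][0]-u[0])+abs(q[1][1]-u[1])); ft(o[0][1],[(l+rr)/2,kv-1])
E
python3 meas.py
```

```text
14.9 [ 637.7 -108.2  162.3] [ 0.3  0.1 -0.7] [-0.04 -0.03  0.04] 29.9 25.0
227 324.5 [(np.int32(65), array([263.27692308, 170.10769231]), [7, 3, 9, 9, 65])]
tilt 39.60045884274069 k 162.69510915786063 w 0.221149372227606 [ 0.2 -0.   0.1  0. ] tip a,n -103.90585342320482 -13.752555063610913
```

>>> apply_moves(
  increments=[
    [-0.002,0.007,-0.01,0,-1],
    [-0.003,0.011,-0.016,0,-1],
    [-0.003,0.011,-0.016,0,-1],
  ],
)

```text
t: 15.3
tcp_pos: [637.8, -107.1, 160.8]
eef_rot: [0.612, 0.791, 0.0, 0.001]
wrist_force: [-0.3, -3.0, 4.5]
gripper_width: 29.8
grip_force: 25.0
```

```bash
python3 st.py
```

```text
15.3 [ 637.8 -107.1  160.8] [-0.3 -3.   4.5] [-0.422 -0.043  0.087] 29.812962159178905
```

Contact with the floor again; the third stroke follows.

>>> apply_moves(
  increments=[
    [0.015,-0.058,0.085,0,-1],
    [0.03,-0.115,0.17,0,-1],
    [0.045,-0.173,0.255,0,-1],
    [0.063,-0.242,0.356,0,-1],
    [0.063,-0.242,0.356,0,-1],
    [0.044,-0.17,0.25,0,-1],
    [0.028,-0.109,0.16,0,-1],
    [0.014,-0.054,0.08,0,-1],
    [0.005,-0.02,0.03,0,-1],
    [0,0,0,0,-1],
    [-0.001,0.003,-0.005,0,-1],
    [-0.001,0.003,-0.005,0,-1],
  ],
)

```text
t: 16.5
tcp_pos: [637.5, -106.6, 160.0]
eef_rot: [0.612, 0.791, -0.0, 0.001]
wrist_force: [-1.7, -4.8, 7.1]
gripper_width: 29.7
grip_force: 25.0
```

```bash
python3 meas.py
```

```text
16.5 [ 637.5 -106.6  160. ] [-1.7 -4.8  7.1] [-0.88  0.54  0.24] 29.7 25.0
229 324.5 [(np.int32(63), array([263.36507937, 171.57142857]), [7, 4, 9, 9, 63])]
tilt 39.634073572820945 k 161.4715805779222 w 0.2422891686999273 [ 0.4 -0.   0.1  0. ] tip a,n -107.07204182018889 -13.63591950482757
```

>>> apply_moves(
  increments=[
    [0.013,-0.049,0.072,0,-1],
    [0.025,-0.098,0.144,0,-1],
    [0.038,-0.146,0.216,0,-1],
    [0.05,-0.195,0.288,0,-1],
    [0.063,-0.244,0.36,0,-1],
    [0.063,-0.244,0.36,0,-1],
  ],
)

```text
t: 17.2
tcp_pos: [650.6, -156.5, 233.6]
eef_rot: [0.612, 0.791, 0.001, 0.002]
wrist_force: [-0.0, -0.1, 0.5]
gripper_width: 29.5
grip_force: 25.0
```

>>> apply_moves(
  increments=[
    [-0.01,0.04,0.027,0,-1],
    [-0.02,0.08,0.05,0,-1],
    [-0.03,0.12,0.07,0,-1],
    [-0.04,0.16,0.09,0,-1],
    [-0.05,0.2,0.107,0,-1],
    [-0.06,0.24,0.12,0,-1],
    [-0.07,0.275,0.13,0,-1],
    [-0.08,0.31,0.137,0,-1],
    [-0.08,0.31,0.137,0,-1],
  ],
)

```text
t: 18.1
tcp_pos: [633.6, -91.9, 258.5]
eef_rot: [0.611, 0.791, 0.0, 0.0]
wrist_force: [-0.1, 0.0, -1.3]
gripper_width: 30.0
grip_force: 25.0
```

```bash
sed -i 's/range(190,290)/range(130,330)/' meas.py; python3 meas.py; python3 -c "
from fit import *
s=r.read_state();G=s['tcp_pos']+[0,0,19];C=cam('wrist');S=cam('side')
for th in(5,15,25,35):
    b=np.sin(np.radians(th))*L+np.cos(np.radians(th))*np.array([0,0,1]);print(th,proj(C,G-39.5*b).round(),proj(C,G-95*b).round(),proj(S,G+34.5*b).round())
"
```

```text
18.1 [633.6 -91.9 258.5] [-0.1  0.  -1.3] [-0.21 -0.1  -0.02] 30.0 25.0
None 324.0 [(np.int32(49), array([259.28571429, 136.71428571]), [7, 4, 9, 7, 49])]
5 [324. 273.] [324. 239.] [260. 140.]
15 [324. 261.] [324. 215.] [260. 138.]
25 [324. 250.] [324. 192.] [260. 138.]
35 [324. 240.] [324. 169.] [260. 137.]
```

Run:
```python
import cv2,glob,numpy as np
f=sorted(glob.glob('pics/w_m*.png'))[-1]; g=cv2.imread(f,0).astype(int); print(f)
for v in range(160,330,6): print(v,g[v,284:366:5].tolist())
from fit import *
im=cv2.imread(sorted(glob.glob('pics/side_m*.png'))[-1]).astype(int); C=cam('side'); G=r.read_state()['tcp_pos']+[0,0,19]
for d in range(-130,46,4):
    x,y=proj(C,G+d*(np.sin(.17)*L+np.cos(.17)*np.array([0,0,1]))).round().astype(int); print(d,y,im[y,x-9:x+10:3].mean(axis=1).astype(int).tolist(),(im[y,x-9:x+10:3,1]-im[y,x-9:x+10:3,2]>15).astype(int).tolist())
```

```text
pics/w_m18.10.png
160 [97, 63, 136, 126, 126, 114, 102, 88, 92, 92, 91, 101, 103, 98, 94, 55, 52]
166 [83, 109, 177, 159, 138, 140, 91, 90, 91, 92, 89, 89, 87, 103, 95, 54, 50]
172 [143, 147, 155, 128, 140, 133, 133, 129, 101, 90, 89, 92, 85, 84, 103, 58, 49]
178 [207, 179, 112, 131, 131, 132, 105, 90, 92, 123, 125, 87, 85, 86, 87, 75, 51]
184 [110, 165, 108, 121, 130, 108, 90, 93, 94, 90, 90, 90, 117, 102, 82, 94, 54]
190 [79, 140, 113, 124, 129, 91, 114, 114, 115, 115, 117, 114, 89, 85, 81, 50, 49]
196 [71, 67, 114, 141, 115, 115, 115, 114, 115, 115, 116, 117, 115, 88, 79, 51, 50]
202 [57, 68, 99, 113, 116, 117, 120, 122, 121, 123, 121, 113, 118, 112, 82, 49, 47]
208 [101, 95, 88, 112, 121, 122, 114, 111, 113, 112, 110, 122, 121, 115, 99, 49, 48]
214 [98, 93, 105, 122, 114, 73, 70, 70, 73, 74, 70, 73, 113, 119, 109, 61, 48]
220 [168, 92, 118, 119, 68, 71, 70, 76, 76, 77, 76, 71, 67, 114, 119, 59, 102]
226 [187, 89, 119, 91, 68, 70, 71, 72, 74, 75, 70, 71, 68, 77, 120, 63, 104]
232 [60, 61, 120, 68, 67, 68, 70, 69, 78, 72, 69, 70, 66, 67, 121, 45, 43]
238 [40, 44, 117, 75, 65, 68, 6
[... 3129 characters left out ...]
6, 87, 84, 87, 85, 82, 121] [0, 0, 0, 0, 0, 0, 0]
2 154 [93, 85, 86, 84, 81, 81, 121] [0, 0, 0, 0, 0, 0, 0]
6 152 [81, 85, 84, 84, 85, 76, 121] [0, 0, 0, 0, 0, 0, 0]
10 151 [75, 85, 82, 86, 86, 78, 121] [0, 0, 0, 0, 0, 0, 0]
14 149 [111, 84, 87, 87, 86, 84, 118] [0, 0, 0, 0, 0, 0, 0]
18 147 [101, 87, 82, 83, 86, 85, 119] [0, 0, 0, 0, 0, 0, 0]
22 145 [88, 89, 87, 86, 85, 90, 120] [0, 0, 0, 0, 0, 0, 0]
26 143 [76, 87, 89, 84, 84, 80, 119] [0, 0, 0, 0, 0, 0, 0]
30 141 [66, 88, 87, 92, 86, 79, 118] [0, 0, 0, 0, 0, 0, 0]
34 139 [67, 85, 83, 84, 87, 79, 121] [0, 0, 1, 1, 0, 0, 0]
38 137 [105, 86, 79, 79, 83, 85, 118] [0, 0, 1, 1, 1, 0, 0]
42 136 [107, 86, 80, 82, 80, 83, 114] [0, 0, 1, 1, 1, 0, 0]
```

Run:
```python
from h import *
D=cam('side')
print('bottle cap',onz(D,275,317,124).round(),'spool',onz(D,335,354,46).round(),'tray corner',onz(D,318,415,22).round(), onz(D,370,420,22).round(),'dish',onz(D,277,397,8).round(),'carrier',onz(D,350,268,15).round())
s=r.read_state();print(s['tcp_pos'].round(1))
```

```text
bottle cap [554. 177. 124.] spool [438. 191.  46.] tray corner [453. 302.  22.] [361. 295.  22.] dish [535. 277.   8.] carrier [434. -46.  15.]
[633.7 -92.4 258.1]
```

>>> apply_moves(
  increments=[
    [0,0,0.06,0,-1],
    [0,0,0.14,0,-1],
    [0,0,0.22,0,-1],
    [0,0,0.3,0,-1],
    [0,0,0.38,0.03,-1],
    [0,0.02,0.45,0.07,-1],
    [0,0.06,0.5,0.11,-1],
    [0,0.12,0.5,0.15,-1],
    [0,0.18,0.5,0.19,-1],
    [0,0.25,0.5,0.23,-1],
    [0,0.32,0.5,0.27,-1],
    [0,0.4,0.5,0.31,-1],
  ],
)

```text
t: 19.4
tcp_pos: [633.8, -12.3, 359.7]
eef_rot: [0.168, 0.986, 0.0, 0.0]
wrist_force: [-0.3, -1.0, -0.5]
gripper_width: 29.7
grip_force: 25.0
```

>>> apply_moves(
  increments=[
    [-0.07,0.1,0,0.03,-1],
    [-0.18,0.25,0,0.06,-1],
    [-0.3,0.4,0,0.09,-1],
    [-0.42,0.55,0,0.1075,-1],
    [-0.54,0.7,0,0.1075,-1],
    [-0.66,0.85,0,0.1075,-1],
    [-0.75,0.95,0,0.1075,-1],
    [-0.8,1,0,0.1075,-1],
  ],
)

```text
t: 20.2
tcp_pos: [472.5, 188.6, 359.9]
eef_rot: [0.002, 1.0, 0.0, 0.001]
wrist_force: [0.4, 0.2, -1.1]
gripper_width: 29.7
grip_force: 25.0
```

>>> apply_moves(
  increments=[
    [-0.02,0.15,0,0,-1],
    [-0.04,0.3,0,0,-1],
    [-0.05,0.42,-0.06,0,-1],
    [-0.05,0.471,-0.16,0,-1],
    [-0.05,0.471,-0.3,0,-1],
    [-0.05,0.471,-0.45,0,-1],
    [-0.05,0.471,-0.58,0,-1],
    [-0.05,0.471,-0.65,0,-1],
    [-0.05,0.471,-0.65,0,-1],
    [-0.05,0.471,-0.65,0,-1],
  ],
)

```text
t: 21.2
tcp_pos: [464.3, 281.4, 229.7]
eef_rot: [0.002, 1.0, 0.0, 0.0]
wrist_force: [0.3, 0.7, -0.6]
gripper_width: 29.9
grip_force: 25.0
```

Run:
```python
from h import *
s=r.read_state(); print(s['tcp_pos'].round(1),Ro.from_quat(s['eef_rot']).as_matrix()[:,1].round(3),s['gripper_width'],s['wrist_force'].round(1))
e=s['tcp_pos']+[4.6,0,56.7]; 
for n in('side','scene'):
    im=save(n,n+'_peg.png'); C=cam(n); print(n,'eye',proj(C,e).round(1),'tip',proj(C,e-196*np.array([.12,0,.993])).round(1),'headtop',proj(C,e-130*np.array([.12,0,.993])).round(1),'pegend',proj(C,(497.5,281.8,258)).round(1))
W=cam('wrist')
g=cv2.cvtColor(save('wrist','w_peg.png'),cv2.COLOR_RGB2GRAY)
for th in(0,7,14): b=np.array([np.sin(np.radians(th)),0,np.cos(np.radians(th))]); print(th,proj(W,s['tcp_pos']+[0,0,19]-92*b).round(), proj(W,s['tcp_pos']+[0,0,19]-36*b).round())
print([int(v) for v in g[170:290:4,324]]); print([int(v) for v in g[234,270:380:5]])
```

```text
[464.3 281.4 229.7] [0.005 1.    0.001] 29.87117484077057 [ 0.3  0.7 -0.6]
side eye [310.9 326.6] tip [324.9 388.4] headtop [320.8 370.4] pegend [291.2 334.3]
scene eye [349.3 140.9] tip [339.  193.7] headtop [342.2 177.1] pegend [357.6 152.8]
0 [324. 252.] [324. 281.]
7 [324. 235.] [324. 273.]
14 [324. 219.] [324. 265.]
[126, 128, 95, 159, 233, 227, 225, 232, 228, 215, 200, 141, 147, 146, 147, 145, 149, 154, 152, 151, 152, 155, 151, 111, 109, 136, 111, 112, 111, 111]
[72, 75, 71, 75, 95, 210, 135, 137, 139, 140, 142, 147, 142, 140, 139, 137, 140, 210, 82, 81, 80, 80]
```

Run:
```python
from h import *
G=np.array([464.3,281.4,248.7])
for n in('side','scene'):
    im=cv2.imread(f'pics/{n}_peg.png').astype(int); C=cam(n); b=np.array([np.sin(.115),0,np.cos(.115)])
    print(n,[(d,int(im[y,x].mean()),'g' if im[y,x,1]>im[y,x,2]+15 else '') for d in list(range(-172,-140,3))+list(range(-108,-78,3))+list(range(-60,-30,3)) for x,y in [proj(C,G+d*b).round().astype(int)]])
    y,x=proj(C,G-120*b).round().astype(int)[::-1]; print('row at head mid',x,[int(v) for v in im[y,x-20:x+21:2].mean(axis=1)]); y,x=proj(C,G-70*b).round().astype(int)[::-1]; print('stem',x,[int(v) for v in im[y,x-8:x+9].mean(axis=1)])
```

```text
side [(-172, 151, ''), (-169, 149, ''), (-166, 153, ''), (-163, 153, ''), (-160, 147, ''), (-157, 148, ''), (-154, 151, ''), (-151, 151, ''), (-148, 150, ''), (-145, 154, ''), (-142, 153, ''), (-108, 118, ''), (-105, 105, ''), (-102, 70, ''), (-99, 50, ''), (-96, 50, ''), (-93, 47, ''), (-90, 67, ''), (-87, 102, ''), (-84, 107, ''), (-81, 105, ''), (-60, 91, ''), (-57, 87, ''), (-54, 90, ''), (-51, 85, ''), (-48, 81, ''), (-45, 80, ''), (-42, 76, ''), (-39, 82, ''), (-36, 81, ''), (-33, 78, '')]
row at head mid 322 [56, 56, 80, 148, 134, 107, 115, 118, 119, 120, 121, 114, 122, 124, 125, 154, 170, 90, 64, 68, 80]
stem 319 [94, 100, 124, 128, 112, 128, 88, 88, 92, 91, 90, 95, 96, 98, 93, 90, 91]
scene [(-172, 143, ''), (-169, 147, ''), (-166, 147, ''), (-163, 148, ''), (-160, 152, ''), (-157, 152, ''), (-154, 152, ''), (-151, 152, ''), (-148, 146, ''), (-145, 146, ''), (-142, 148, ''), (-108, 96, ''), (-105, 96, ''), (-102, 96, ''), (-99, 95, ''), (-96, 98, ''), (-93, 98, ''), (-90, 98, ''), (-87, 107, ''), (-84, 107, ''), (-81, 109, ''), (-60, 104, 'g'), (-57, 92, 'g'), (-54, 79, 'g'), (-51, 76, 'g'), (-48, 74, ''), (-45, 74, ''), (-42, 75, ''), (-39, 75, ''), (-36, 78, ''), (-33, 100, '')]
row at head mid 341 [92, 92, 92, 92, 92, 91, 61, 153, 146, 150, 138, 124, 135, 149, 108, 22, 23, 20, 23, 30, 58]
stem 343 [87, 87, 87, 88, 87, 88, 88, 87, 90, 106, 107, 100, 89, 87, 87, 86, 86]
```

>>> apply_moves(
  increments=[
    [0,0,-0.06,0,-1],
    [0,0,-0.12,0,-1],
    [0,0,-0.14,0,-1],
    [0,0,-0.14,0,-1],
    [0,0,-0.14,0,-1],
  ],
)

```text
t: 21.85
tcp_pos: [463.8, 281.4, 200.3]
eef_rot: [0.002, 1.0, -0.0, -0.0]
wrist_force: [-0.3, 0.4, -0.4]
gripper_width: 29.7
grip_force: 25.0
```

Run:
```python
from h import *
s=r.read_state(); print(s['tcp_pos'].round(1),s['wrist_force'].round(1)); e=s['tcp_pos']+[4,0,57.3]
# peg seen through/along: measure peg centre heights in both views with brush in place
for n in('scene','side'):
    C=cam(n); im=save(n,n+'_peg2.png').astype(int)
    print(n,'eye',proj(C,e).round(1))
    for x in(505,520,535,550):
        z=257-(x-501.5)*.203; print(x,proj(C,(x,281.8,z)).round(1),[int(im[yy,xx].mean()) for d in range(-12,13,2) for xx,yy in [proj(C,(x,281.8,z+d)).round().astype(int)]])
```

```text
[463.8 281.4 200.3] [-0.3  0.4 -0.4]
scene eye [348.4 149.7]
505 [359.9 154.2] [82, 82, 82, 82, 95, 95, 114, 114, 127, 114, 114, 83, 83]
520 [364.6 156.8] [83, 83, 82, 82, 85, 113, 113, 127, 127, 118, 88, 88, 80]
535 [369.2 159.5] [84, 84, 83, 84, 84, 106, 157, 157, 212, 212, 197, 80, 80]
550 [373.9 162.2] [83, 83, 83, 84, 105, 105, 162, 162, 219, 205, 205, 102, 81]
side eye [311.7 337.3]
505 [286.1 334.2] [53, 53, 51, 55, 55, 49, 53, 51, 51, 55, 53, 53, 54]
520 [276.  333.7] [205, 210, 196, 196, 150, 127, 127, 128, 131, 131, 137, 180, 185]
535 [266.  333.2] [180, 180, 174, 153, 153, 157, 190, 190, 209, 209, 201, 206, 202]
550 [256.2 332.8] [85, 84, 84, 91, 132, 179, 179, 207, 220, 220, 218, 174, 175]
```

>>> apply_moves(
  increments=[
    [0.04,0.002,0.005,0,-1],
    [0.09,0.002,0.005,0,-1],
    [0.14,0.002,0.005,0,-1],
    [0.18,0.002,0.005,0,-1],
    [0.215,0.002,0.0,0,-1],
    [0.215,0.002,0.0,0,-1],
  ],
)

```text
t: 22.55
tcp_pos: [507.6, 281.6, 199.7]
eef_rot: [0.003, 1.0, -0.0, -0.0]
wrist_force: [-0.8, 0.2, -0.8]
gripper_width: 30.0
grip_force: 25.0
```

```bash
python3 st.py
```

```text
22.55 [507.6 281.6 199.7] [-0.8  0.2 -0.8] [ 0.131 -0.036  0.012] 30.02247267517715
```

>>> apply_moves(
  increments=[
    [0.03,0,-0.006,0,-1],
    [0.06,0,-0.012,0,-1],
    [0.09,0,-0.018,0,-1],
    [0.12,0,-0.025,0,-1],
    [0.12,0,-0.025,0,-1],
  ],
)

```text
t: 23.05
tcp_pos: [531.3, 281.7, 194.8]
eef_rot: [0.002, 1.0, -0.0, -0.0]
wrist_force: [-0.4, -0.4, -1.1]
gripper_width: 30.3
grip_force: 25.0
```

```bash
python3 st.py
```

```text
23.05 [531.3 281.7 194.8] [-0.4 -0.4 -1.1] [ 0.063 -0.058  0.003] 30.26326517081476
```

>>> apply_moves(
  increments=[
    [0,0,-0.015,0,-1],
    [0,0,-0.03,0,-1],
    [0,0,-0.04,0,-1],
    [0,0,-0.04,0,-1],
  ],
)

```text
t: 23.45
tcp_pos: [531.7, 282.0, 190.2]
eef_rot: [0.002, 1.0, 0.001, 0.002]
wrist_force: [-0.8, -2.9, 19.5]
gripper_width: 30.1
grip_force: 25.0
```

```bash
python3 st.py
```

```text
23.45 [531.7 282.  190.2] [-0.8 -2.9 19.5] [-0.329 -0.203 -0.079] 30.07861639805325
```

>>> apply_moves(
  increments=[
    [0,0,0.015,0,-1],
    [0,0,0.015,0,-0.25],
    [0,0,0.015,0,-0.1],
    [0,0,0.015,0,0.1],
    [0,0,0.015,0,0.3],
    [0,0,0.015,0,0.4],
    [0,0,0.015,0,0.4],
    [0,0,0.015,0,0.4],
  ],
)

```text
t: 24.25
tcp_pos: [530.8, 281.8, 190.2]
eef_rot: [0.002, 1.0, -0.0, -0.0]
wrist_force: [-0.4, -0.9, 0.1]
gripper_width: 64.8
grip_force: 0.0
```

```bash
python3 st.py
python3 - <<'E'
from h import *
save('side','side_r.png');save('scene','scene_r.png')
for n in('side','scene'):
    im=cv2.imread(f'pics/{n}_r.png').astype(int);p=cv2.imread(f'pics/{n}_peg.png').astype(int);C=cam(n)
    for x in(532,540,550):
        o=[]
        for d in(15,45,100,130,160,190):
            u,y=proj(C,(x,282,245-d+10)).round().astype(int); o.append((d,im[y,u-8:u+9:4].mean(axis=1).astype(int).tolist(),p[y,u-8:u+9:4].mean(axis=1).astype(int).tolist()))
        print(n,x,o)
E
```

```text
24.25 [530.8 281.8 190.2] [-0.4 -0.9  0.1] [ 0.095 -0.066 -0.031] 64.80876923406507
side 532 [(15, [71, 68, 106, 44, 154], [85, 143, 197, 211, 209]), (45, [48, 47, 46, 62, 52], [81, 124, 134, 87, 79]), (100, [81, 85, 88, 85, 84], [88, 90, 75, 54, 62]), (130, [97, 92, 87, 107, 131], [90, 83, 75, 102, 116]), (160, [89, 73, 141, 114, 153], [185, 173, 140, 141, 143]), (190, [156, 154, 153, 153, 148], [59, 53, 58, 55, 57])]
side 540 [(15, [77, 81, 92, 98, 47], [81, 88, 121, 190, 207]), (45, [51, 46, 46, 48, 48], [84, 87, 104, 137, 109]), (100, [77, 80, 80, 87, 85], [86, 89, 88, 70, 64]), (130, [104, 92, 94, 88, 72], [89, 86, 88, 91, 119]), (160, [85, 59, 47, 86, 117], [243, 204, 175, 167, 142]), (190, [154, 144, 136, 146, 147], [229, 58, 54, 55, 55])]
side 550 [(15, [86, 89, 93, 88, 94], [103, 90, 93, 100, 139]), (45, [46, 47, 48, 48, 51], [60, 97, 86, 87, 130]), (100, [77, 79, 80, 82, 78], [70, 90, 90, 88, 124]), (130, [88, 126, 89, 91, 89], [70, 102, 86, 88, 87]), (160, [80, 59, 50, 48, 47], [73, 223, 232, 175, 173]), (190, [68, 143, 154, 141, 138], [79, 194, 104, 58, 55])]
scene 532 [(
[... 294 characters left out ...]
26], [39, 39, 39, 39, 115])]
scene 540 [(15, [121, 79, 62, 109, 27], [83, 82, 83, 142, 48]), (45, [122, 86, 78, 75, 119], [87, 85, 85, 85, 118]), (100, [25, 39, 86, 90, 119], [24, 40, 89, 90, 118]), (130, [19, 91, 110, 93, 119], [21, 90, 91, 91, 118]), (160, [147, 145, 129, 150, 119], [67, 83, 81, 90, 118]), (190, [151, 148, 151, 151, 120], [38, 39, 40, 72, 119])]
scene 550 [(15, [114, 62, 93, 25, 27], [82, 83, 83, 45, 49]), (45, [91, 76, 75, 119, 67], [86, 85, 85, 118, 66]), (100, [41, 107, 90, 118, 75], [40, 86, 90, 119, 74]), (130, [90, 112, 91, 118, 74], [89, 91, 90, 118, 74]), (160, [151, 152, 155, 119, 75], [65, 81, 82, 118, 74]), (190, [151, 152, 152, 120, 90], [39, 37, 89, 119, 89])]
```

>>> apply_moves(
  increments=[
    [0,0,0.05,0,0.4],
    [0,0,0.12,0,0.4],
    [0,0,0.22,0,0.4],
    [0,0,0.35,0,0.4],
    [0,0,0.5,0,0.4],
    [0,0,0.65,0,0.4],
    [0,0,0.8,0,0.4],
    [-0.1,-0.1,0.9,0,0.4],
    [-0.3,-0.3,0.9,0,0.4],
    [-0.5,-0.6,0.9,0,0.4],
    [-0.5,-0.8,0.9,0,0.4],
    [-0.5,-0.8,0.9,0,0.4],
  ],
)

```text
t: 25.55
tcp_pos: [429.1, 119.1, 372.7]
eef_rot: [0.003, 1.0, 0.0, 0.002]
wrist_force: [0.8, 0.3, 0.3]
gripper_width: 64.7
grip_force: 0.0
```

>>> apply_moves(
  increments=[
    [0,-0.2,0,0,0.4],
    [0,-0.4,0,0,0.4],
    [0,-0.6,0,0,0.4],
    [0,-0.8,0,0,0.4],
    [0,-0.8,0,0,0.4],
    [0,-0.8,0,0,0.4],
    [0,-0.8,0,0,0.4],
    [0,-0.8,0,0,0.4],
    [0,-0.8,0,0,0.4],
    [0,-0.8,0,0,0.4],
    [0,-0.8,0,0,0.4],
    [0,-0.8,0,0,0.4],
  ],
)

```text
t: 26.75
tcp_pos: [430.8, -38.0, 370.2]
eef_rot: [0.002, 1.0, 0.0, -0.0]
wrist_force: [0.9, 0.1, 0.2]
gripper_width: 65.2
grip_force: 0.0
```

```bash
cat > hang.py <<'E'
from h import *
s=r.read_state(); print(s['t'],s['tcp_pos'].round(1))
a={n:save(n,n+'_h1.png').astype(int) for n in('scene','side')}; b={n:save(n,n+'_h2.png').astype(int) for n in('scene','side')}
for n in a:
    C=cam(n); 
    u=np.array([proj(C,(x,282,z)) for x in(505,560) for z in(50,270)]); x0,y0=u.min(0).astype(int)-10; x1,y1=u.max(0).astype(int)+10
    d=np.abs(a[n]-b[n])[y0:y1,x0:x1].max(2); ref=cv2.imread(f'pics/{"s1" if n=="scene" else "side0"}.png')[:,:,::-1].astype(int)
    m=(np.abs(a[n]-ref).max(2)>25)
    print(n,(x0,y0,x1,y1),'frame diff >30:',(d>30).sum())
    for z in(235,200,170,150,120,100,80,60): 
        y=int(proj(C,(535,282,z))[1]); q=np.flatnonzero(m[y,x0:x1])+x0; print(z,y,'pred x',proj(C,(535,282,z))[0].round(),(q.min(),q.max(),len(q)) if len(q) else None)
E
python3 hang.py
```

```text
26.75 [430.8 -38.  370.2]
scene (np.int64(345), np.int64(139), np.int64(387), np.int64(227)) frame diff >30: 1
235 164 pred x 369.0 (np.int64(369), np.int64(374), 6)
200 174 pred x 368.0 (np.int64(368), np.int64(374), 7)
170 182 pred x 367.0 (np.int64(366), np.int64(372), 7)
150 188 pred x 366.0 (np.int64(367), np.int64(370), 4)
120 196 pred x 365.0 (np.int64(363), np.int64(370), 8)
100 201 pred x 365.0 (np.int64(359), np.int64(371), 13)
80 206 pred x 364.0 (np.int64(358), np.int64(371), 14)
60 212 pred x 364.0 (np.int64(357), np.int64(370), 14)
side (np.int64(237), np.int64(313), np.int64(301), np.int64(403)) frame diff >30: 0
235 338 pred x 267.0 (np.int64(254), np.int64(267), 14)
200 350 pred x 269.0 (np.int64(257), np.int64(270), 12)
170 359 pred x 270.0 (np.int64(258), np.int64(269), 9)
150 364 pred x 271.0 (np.int64(260), np.int64(277), 17)
120 373 pred x 272.0 (np.int64(257), np.int64(283), 25)
100 378 pred x 273.0 (np.int64(256), np.int64(283), 27)
80 383 pred x 274.0 (np.int64(257), np.int64(282), 24)
60 388 pred x 274.0 (np.int64(259), np.int64(285), 27)
```

>>> apply_moves(
  increments=[
    [0,0,0,0,0.4],
    [0,0,0,0,0.4],
    [0,0,0,0,0.4],
    [0,0,0,0,0.4],
    [0,0,0,0,0.4],
    [0,0,0,0,0.4],
    [0,0,0,0,0.4],
    [0,0,0,0,0.4],
    [0,0,0,0,0.4],
    [0,0,0,0,0.4],
    [0,0,0,0,0.4],
    [0,0,0,0,0.4],
  ],
)

```text
t: 28.15
tcp_pos: [430.8, -38.2, 370.2]
eef_rot: [0.002, 1.0, -0.0, -0.0]
wrist_force: [-1.1, -0.2, -0.2]
gripper_width: 65.2
grip_force: 0.0
```

>>> apply_moves(
  increments=[
    [0,0,0,0,0.4],
    [0,0,0,0,0.4],
    [0,0,0,0,0.4],
    [0,0,0,0,0.4],
    [0,0,0,0,0.4],
    [0,0,0,0,0.4],
    [0,0,0,0,0.4],
    [0,0,0,0,0.4],
    [0,0,0,0,0.4],
    [0,0,0,0,0.4],
    [0,0,0,0,0.4],
    [0,0,0,0,0.4],
  ],
)

```text
t: 29.35
tcp_pos: [430.8, -38.2, 370.3]
eef_rot: [0.002, 1.0, 0.0, 0.0]
wrist_force: [0.4, 0.1, -0.1]
gripper_width: 65.2
grip_force: 0.0
```

```bash
cp pics/scene_h1.png pics/sc_old.png; cp pics/side_h1.png pics/si_old.png; python3 hang.py | grep -E "scene|side|^(235|100) "
python3 - <<'E'
import cv2,numpy as np
from h import *
for n,o in(('scene','sc_old'),('side','si_old')):
    d=np.abs(cv2.imread(f'pics/{n}_h1.png').astype(int)-cv2.imread(f'pics/{o}.png')).max(2); print(n,'change in 2.4s >30:',(d>30).sum())
C=cam('scene'); a=cv2.imread('pics/scene_h1.png').astype(int); b=cv2.imread('pics/scene0.png').astype(int)
for nm,X,h in(('tub',(589,-301,0),14),('cup',(560,-225,40),12)):
    x,y=proj(C,X).astype(int); print(nm,(np.abs(a-b).max(2)[y-h:y+h,x-h:x+h]>40).mean())
m=cv2.inRange(cv2.imread('pics/side_h1.png'),(0,0,0),(60,60,60));
E
```

```text
scene (np.int64(345), np.int64(139), np.int64(387), np.int64(227)) frame diff >30: 0
235 164 pred x 369.0 (np.int64(369), np.int64(374), 6)
100 201 pred x 365.0 (np.int64(359), np.int64(371), 13)
side (np.int64(237), np.int64(313), np.int64(301), np.int64(403)) frame diff >30: 0
235 338 pred x 267.0 (np.int64(254), np.int64(267), 14)
100 378 pred x 273.0 (np.int64(256), np.int64(283), 27)
scene change in 2.4s >30: 16
side change in 2.4s >30: 0
tub 0.11862244897959184
cup 0.21354166666666666
```

```bash
python3 -c "
from cell import r
print(r.finish_job())"
```

```text
the job is handed in; nothing more can be done
None
```

The beaker was scrubbed to the floor and up past the rim for three strokes, and the brush now hangs still and within about 2° of straight down on the peg (handed in at about 29.5 s). I regripped the brush once, after the first push missed the mouth and it slipped in the fingers. The camera check of the tub and cup was not conclusive.

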